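Find the weak slide clip and sort it out

TASK

One of the three spring clips in the jig has gone weak: tug at their cards, straight out of the clip and never with more than about 12 N, to feel which one lets go easily; the two sound clips must stay in the jig and keep their cards. Draw the weak clip's card right out and lay it flat in the shallow white dish, and only then stand the weak clip upright in the steel reject tray; leave everything else on the table where it is.

Things in the scene. Friction and masses are not known exactly. Their poses are not given: they have to be found in the camera images.
- jig: Fixed dark steel jig, plate 90 (x) by 270 (y) by 8 mm; origin: centre of underside; -x is its front, where the cards stick out. Nests at y = 85, 0, -85 mm hold one clip each: 10 mm fences at sides and rear; in front two stop posts either side of the card, 31 mm apart, front faces at x = -39.5 mm, tops 56 mm above the table. Clips have 1.5 mm play and lift straight out.
- clip_a_grip (a point): Handle centre of one of three like-looking grey spring clips, in any order in the nests. Clip 60 (x) by 44 (y) by 79 mm high, 220 g. Handle: rigid upright block on top, 30 (x) by 16 (y) by 30 mm; this point is 66 mm above the clip's underside, 15 mm behind (+x of) its centre, 74 mm above the table in the nest. Axes as the jig's. A hinged sprung steel jaw presses the card on the clip's bed.
- clip_b_grip (a point): Handle centre of another such clip, same shape and axes as clip_a. One of the three, whichever it is, is weak: its card slides at a pull of roughly 2 to 4.5 N; the cards of the two sound clips slide only above 16 N. Static and sliding pull are alike.
- clip_c_grip (a point): Handle centre of another such clip, same shape and axes as clip_a.
- card_a_grip (a point): Centre of the grip block of the white plastic card in clip_a. Block 20 (x) by 26 (y) by 12 mm high; a 4 mm thick, 26 mm wide blade runs from it in +x and ends 68 mm from this point; 30 g. In the jig this point is 42 mm above the table, 66 mm in front (-x) of the clip's centre. Blade sits 38 mm deep in the clip, 3 mm side play, and comes out straight along -x.
- card_b_grip (a point): Centre of the grip block of the like card in clip_b, axes and sizes as card_a.
- card_c_grip (a point): Centre of the grip block of the like card in clip_c, axes and sizes as card_a.
- dish: White open card dish, fixed, 130 by 130 mm outside, walls 4 mm, 16 mm high, floor about 4 mm thick; origin at the centre of its underside.
- bin: Steel open reject tray, fixed, 130 by 130 mm outside, walls 4 mm, 32 mm high (taller than the card dish), floor about 4 mm thick; origin at the centre of its underside.
- objective: Bystander: steel microscope objective standing on the table, 34 mm across, 54 mm high, origin in its base.
- jar: Bystander: small jar, 44 mm across, 60 mm high, origin in its base.
- lens_ring: Bystander: black lens ring lying flat, 42 mm across, 9 mm high, origin in its base.
- filter_block: Bystander: black filter block 36 by 36 by 30 mm, origin in its base.
- vial: Bystander: small vial, 26 mm across, 40 mm high, origin in its base.
- screwdriver: Bystander: screwdriver lying flat, 150 mm long, origin under its middle.
Mind the look-alikes: they are no part of the job. What is shaped like the part that bears card_b_grip but green is not meant.

How it is judged (in metres and radians):
On the way, in this order (a step that is already met when the one before it is completed fails the run):
1. a clip's card is drawn right out while that clip is still in the jig (((x of card_a_grip in the frame of clip_a_grip below -0.121 m and distance of clip_a_grip from where it was at the start of the episode below 0.012 m) or (x of card_b_grip in the frame of clip_b_grip below -0.121 m and distance of clip_b_grip from where it was at the start of the episode below 0.012 m) or (x of card_c_grip in the frame of clip_c_grip below -0.121 m and distance of clip_c_grip from where it was at the start of the episode below 0.012 m))), for 0.1 s.
2. that card lies in the white dish while its clip is still in the jig (((x of card_a_grip in the frame of dish between -0.06 and 0.06 m and y of card_a_grip in the frame of dish between -0.06 and 0.06 m and z of card_a_grip in the frame of dish below 0.028 m and angle between card_a_grip's own z axis and vertical below 0.3 rad and distance of clip_a_grip from where it was at the start of the episode below 0.012 m) or (x of card_b_grip in the frame of dish between -0.06 and 0.06 m and y of card_b_grip in the frame of dish between -0.06 and 0.06 m and z of card_b_grip in the frame of dish below 0.028 m and angle between card_b_grip's own z axis and vertical below 0.3 rad and distance of clip_b_grip from where it was at the start of the episode below 0.012 m) or (x of card_c_grip in the frame of dish between -0.06 and 0.06 m and y of card_c_grip in the frame of dish between -0.06 and 0.06 m and z of card_c_grip in the frame of dish below 0.028 m and angle between card_c_grip's own z axis and vertical below 0.3 rad and distance of clip_c_grip from where it was at the start of the episode below 0.012 m))), for 0.1 s.
At the end, for the whole second after the job is handed in: the weak clip's card lies flat in the dish (block centre within 60 mm of the middle each way, tilt < 0.3 rad); the weak clip stands upright in the steel tray (handle within 60 mm, tilt < 0.15 rad); the sound clips stand in their nests (moved < 12 mm), their cards drawn < 6 mm (((x of card_a_grip in the frame of dish between -0.06 and 0.06 m and y of card_a_grip in the frame of dish between -0.06 and 0.06 m and z of card_a_grip in the frame of dish below 0.028 m and angle between card_a_grip's own z axis and vertical below 0.3 rad and x of clip_a_grip in the frame of bin between -0.06 and 0.06 m and y of clip_a_grip in the frame of bin between -0.06 and 0.06 m and z of clip_a_grip in the frame of bin below 0.08 m and angle between clip_a_grip's own z axis and vertical below 0.15 rad and distance of each of clip_b_grip, clip_c_grip from where it was at the start of the episode below 0.012 m and angle between each of clip_b_grip, clip_c_grip's own z axis and vertical below 0.12 rad and x of card_b_grip in the frame of clip_b_grip above -0.087 m and x of card_c_grip in the frame of clip_c_grip above -0.087 m) or (x of card_b_grip in the frame of dish between -0.06 and 0.06 m and y of card_b_grip in the frame of dish between -0.06 and 0.06 m and z of card_b_grip in the frame of dish below 0.028 m and angle between card_b_grip's own z axis and vertical below 0.3 rad and x of clip_b_grip in the frame of bin between -0.06 and 0.06 m and y of clip_b_grip in the frame of bin between -0.06 and 0.06 m and z of clip_b_grip in the frame of bin below 0.08 m and angle between clip_b_grip's own z axis and vertical below 0.15 rad and distance of each of clip_a_grip, clip_c_grip from where it was at the start of the episode below 0.012 m and angle between each of clip_a_grip, clip_c_grip's own z axis and vertical below 0.12 rad and x of card_a_grip in the frame of clip_a_grip above -0.087 m and x of card_c_grip in the frame of clip_c_grip above -0.087 m) or (x of card_c_grip in the frame of dish between -0.06 and 0.06 m and y of card_c_grip in the frame of dish between -0.06 and 0.06 m and z of card_c_grip in the frame of dish below 0.028 m and angle between card_c_grip's own z axis and vertical below 0.3 rad and x of clip_c_grip in the frame of bin between -0.06 and 0.06 m and y of clip_c_grip in the frame of bin between -0.06 and 0.06 m and z of clip_c_grip in the frame of bin below 0.08 m and angle between clip_c_grip's own z axis and vertical below 0.15 rad and distance of each of clip_a_grip, clip_b_grip from where it was at the start of the episode below 0.012 m and angle between each of clip_a_grip, clip_b_grip's own z axis and vertical below 0.12 rad and x of card_a_grip in the frame of clip_a_grip above -0.087 m and x of card_b_grip in the frame of clip_b_grip above -0.087 m))); the robot touches nothing.
It fails at once if a clip is pulled against the jig with more than about 15 N (clip on jig, with its weight, over 17 N) (contact force between jig and clip_a above 17 N or contact force between jig and clip_b above 17 N or contact force between jig and clip_c above 17 N).
It fails at once if a bystander is moved by more than 25 mm (distance of any of objective, jar, lens_ring, filter_block, vial, screwdriver from where it was at the start of the episode above 0.025 m).
It also fails if it takes over 72 s, if anything falls off the work surface, if the arm or the gripper's body presses on something with over 40 N, if the wrist force passes 120 N, or if a joint passes its speed limit or range.

ROBOT

A 6-joint arm with a two-finger parallel gripper is mounted at the origin on the work surface. World frame = base frame: x ahead of the robot, y to its left, z up, the work surface at z = 0. Lengths are in mm, angles in rad, forces in N, time in s.
With the tool pointing down it reaches from about 400 to 925 mm from the base axis. Payload 12.5 kg.
Tool frame: the origin (TCP) lies on the mounting face of the last link; the fingertips stand 190 mm ahead of it and the grasp point (between the pads) lies 171 mm ahead of it (env.grasp_offset is the distance from the TCP to the grasp point, in mm); z points along the fingers, y is the direction in which the jaws open and shut (so a half turn about z gives the same grasp; the last joint's range is limited). The gripper opens to 95 mm and grips with 3 to 60 N. Pads are 20 mm wide; open, the fingers measure 119 mm over their backs; the gripper's body (75 mm by 180 mm) begins 59 mm behind the grasp point.
Start: joints at [-1.263, 0.491, 1.559, -0, 1.092, -0.106], TCP at [251.326, -572.241, 404.761] pointing down, gripper open.
Joint ranges: [-3.1, 3.1], [-0.84, 2.19], [0.05, 2.79], [-1.13, 4.28], [0.06, 2.93], [-2.69, 2.69]. Speed limits (rad/s): [2.22, 2.22, 2.79, 3.14, 3.14, 3.14].

INTERFACE

Orientations are given as [roll, pitch, yaw] about the fixed x, y, z axes, in that order (R = Rz(yaw) Ry(pitch) Rx(roll)).
In Python, from cell import env, viewer gives the robot as it stands.
- The arm moves only by the tool play_rows, never from a script. Its argument "increments" is a list of rows, each an object of numbers: "dx", "dy", "dz": the shift along the tool's x, y, z in mm; "rx", "ry", "rz": the turn, a rotation vector about the tool's x, y, z in units of 6 degrees (1.0 is 6 degrees). A call has 1 to 8 rows; each row is the pose to reach, as a shift and turn from the pose measured when the call began, along the tool's axes at that moment; what a row does not reach only later rows make up. A row lasts 1/12 s, in which the tool goes at most 41.7 mm and 7.16 degrees, less where a joint would pass 70% of its speed; a pose out of reach is approached as far as the arm can. A call with a gripper value outside its range is refused whole. "fingers" is the opening, from 0 (shut) to 1 (fully open), set as the call begins (left out, the last holds). The fingers move at their own pace and stop on an object; the grip force is fixed at half the most. Time passes only in rows, so rows that repeat a pose let the fingers close. It gives the time, the measured TCP pose, the force and the opening at its end, in the units of the state.
- env.state(): the state, without advancing time (a new reading comes with each control period).
- viewer.read_camera(name): name is "scene" or "top" or "wrist"; returns a dict with "image" (420x560x3 uint8, red, green, blue), "fx", "fy", "cx", "cy" (pixels), "k1" (the pictures are not rectified: a ray, as slopes to the right and down, at radius r is drawn at 1 + k1 r^2 times it, then the intrinsics apply), "rvec" (rotation vector, rad) and "tvec" (3), from world to camera coordinates, as OpenCV has them. Camera axes: x right, y down, z forward; pixel columns grow to the right and rows downward; lengths in mm; the calibration is good to about 2 mm. A picture is of the moment at which its call begins. There is no depth.
- env.job_done(): hands the job in, once; it reports no verdict.
The state is a dict: "t": time; "joints": joint angles; "qvel": joint speeds; "tau": joint torques, N m; "eef_pos": TCP position; "tcp_rot": TCP orientation; "ft_force": force on the tool from outside, world axes, zero at the start; "moment": the same for the moment, N m; "opening": opening from 0.0 (shut) to 1.0 (fully open).
Only numpy, scipy, OpenCV 4.12 (cv2) and the standard library are available. Lean on these libraries where they do the work, as an engineer would, in place of code of your own. Each camera call takes 0.05 s, during which the arm holds its last target.

## Working session

There is one attempt and no reset: what is moved stays moved. The work goes in short steps, Python scripts to look and compute and a tool call to move; the robot and the scene stay as the last step left them, time stands still between calls to the robot, and variables do not carry over. Pictures are saved under pics/ and viewed, and the job is handed in when it is done.

Besides the shell and the picture viewer there is one more tool, called after "Call:" as name(argument=value, ...), one argument or row to a line, values as JSON. play_rows: Moves the arm, as the interface text tells. Its arguments: {"type":"object","properties":{"increments":{"type":"array","items":{"type":"object","properties":{"dx":{"type":"number"},"dy":{"type":"number"},"dz":{"type":"number"},"rx":{"type":"number"},"ry":{"type":"number"},"rz":{"type":"number"}}}},"fingers":{"type":"number"}},"required":["increments"]}

```bash
ls; mkdir -p pics
python3 - <<'E'
from cell import env, viewer
import cv2
s=env.state(); print(s)
for n in ["scene","top","wrist"]:
    c=viewer.read_camera(n); cv2.imwrite(f"pics/{n}0.png",c["image"][:,:,::-1]); print(n,{k:v for k,v in c.items() if k!="image"})
E
```

```text
pics
{'t': 0.0, 'joints': array([-1.26262050e+00,  4.91519136e-01,  1.55945719e+00, -1.48401683e-05,
        1.09169891e+00, -1.05629643e-01]), 'qvel': array([-0.00044755,  0.00102475, -0.00037683, -0.00066076,  0.0005935 ,
       -0.00037963]), 'tau': array([-2.55335493e-03, -6.12650371e+01, -2.58179641e+01,  6.92003430e-02,
        4.81995405e-02, -8.18591002e-05]), 'eef_pos': array([ 251.29982202, -572.20512316,  404.18408633]), 'tcp_rot': array([-3.14051471e+00, -1.01052122e-04,  4.13812265e-01]), 'ft_force': array([-0.58538989, -0.34576312, -0.36161584]), 'moment': array([ 0.01881279,  0.04919081, -0.02650614]), 'opening': 1.0016070553599759}
scene {'fx': 536.118855069902, 'fy': 536.118855069902, 'cx': 281.18258224539306, 'cy': 213.82748314882886, 'k1': 0.02726750882152545, 'rvec': array([ 1.69718363,  1.70904425, -0.80785811]), 'tvec': array([  25.32206544, -300.98299519, 1848.55875241])}
top {'fx': 472.9505854227356, 'fy': 472.9505854227356, 'cx': 279.85168553510783, 'cy': 208.24132933166103, 'k1': -0.12787100634091858, 'rvec': array([ 2.16682601, -2.1643459 ,  0.152327  ]), 'tvec': array([  -8.03645155,  588.10282626, 1067.70259984])}
wrist {'fx': 299.0014096391646, 'fy': 299.0014096391646, 'cx': 279.08107236793427, 'cy': 214.44398187112236, 'k1': 0.00617021638717156, 'rvec': array([-2.41912058,  1.57976558,  0.23253742]), 'tvec': array([-624.07908844,  -31.60470011,  392.36130592])}
```

View pics/scene0.png

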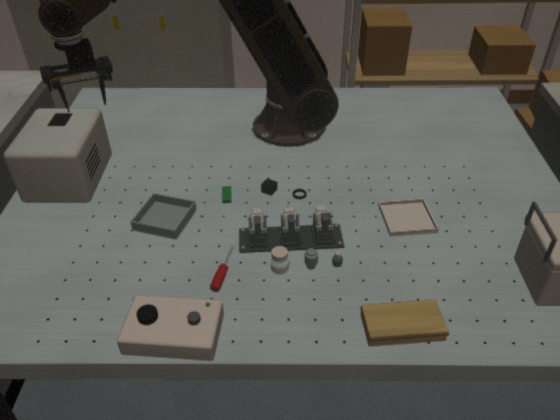

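View pics/top0.png

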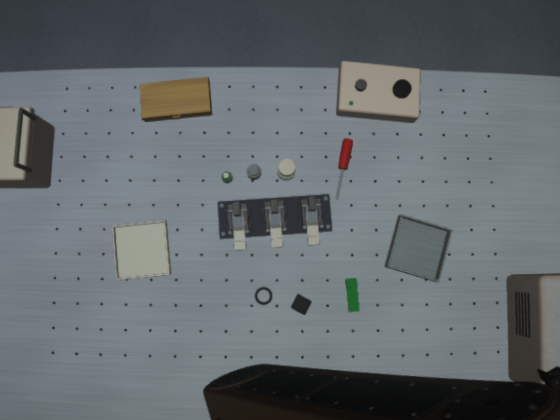

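View pics/wrist0.png

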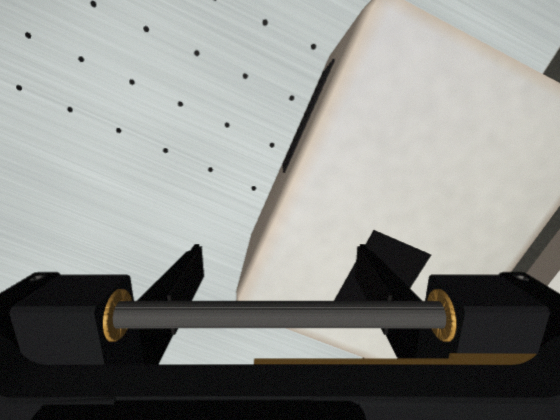

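The top view shows the jig at px (275,216), with cards at about (239,240), (276,238) and (313,236). The white dish is at (142,250), the steel tray at (418,248), and the green look-alike at (352,295). Next I'll crop close and measure.

```bash
cat > h.py <<'E'
import numpy as np, cv2
from cell import env, viewer
from scipy.spatial.transform import Rotation as Ro
def ray(c,u,v):
    K=np.array([[c["fx"],0,c["cx"]],[0,c["fy"],c["cy"]],[0,0,1]])
    p=cv2.undistortPoints(np.array([[[u,v]]],float),K,np.array([c["k1"],0,0,0,0.]))[0,0]
    R=cv2.Rodrigues(c["rvec"])[0]
    return -R.T@c["tvec"], R.T@np.array([p[0],p[1],1])
def onz(c,u,v,z):
    o,d=ray(c,u,v); return o+d*(z-o[2])/d[2]
def proj(c,P):
    K=np.array([[c["fx"],0,c["cx"]],[0,c["fy"],c["cy"]],[0,0,1]])
    return cv2.projectPoints(np.array(P,float).reshape(-1,3),c["rvec"],c["tvec"],K,np.array([c["k1"],0,0,0,0.]))[0][:,0]
def crop(c,name,x0,y0,x1,y1,k):
    im=cv2.resize(c["image"][y0:y1,x0:x1,::-1],None,fx=k,fy=k,interpolation=cv2.INTER_CUBIC); cv2.imwrite("pics/"+name,im)
E
python3 - <<'E'
from h import *
c=viewer.read_camera("top"); crop(c,"topc.png",205,180,345,260,5)
s=viewer.read_camera("scene"); crop(s,"scc.png",220,190,360,280,5)
o,_=ray(c,280,208);print("cam",o)
hsv=cv2.cvtColor(c["image"],cv2.COLOR_RGB2HSV)
# jig dark
for nm,box,f,z in [("jig",(210,185,340,245),lambda h:(h[...,2]<70),8),("dish",(105,210,180,290),lambda h:(h[...,1]>12)&(h[...,0]<40)&(h[...,2]>150),16),("bin",(375,205,460,290),lambda h:(h[...,2]<145),32)]:
    x0,y0,x1,y1=box; m=f(hsv[y0:y1,x0:x1]).astype(np.uint8)
    cs,_=cv2.findContours(m,cv2.RETR_EXTERNAL,cv2.CHAIN_APPROX_NONE); k=max(cs,key=cv2.contourArea)+np.array([x0,y0])
    r=cv2.minAreaRect(k); b=cv2.boxPoints(r); W=np.array([onz(c,*p,z)[:2] for p in b])
    print(nm,r,W.round(1).tolist(),W.mean(0).round(1),[np.linalg.norm(W[i]-W[i-1]).round(1) for i in range(4)])
E
```

```text
cam [ 452.15163336   11.33433229 1131.96678126]
jig ((274.3868713378906, 216.00770568847656), (36.34743118286133, 111.7405776977539), 86.09950256347656) [[607.2, 142.0], [626.3, -126.1], [538.7, -131.0], [520.2, 134.7]] [573.1   4.9] [np.float64(87.3), np.float64(268.8), np.float64(87.8), np.float64(266.4)]
dish ((127.0190658569336, 270.74310302734375), (28.963727951049805, 17.291236877441406), 43.53120422363281) [[449.2, 393.9], [479.2, 365.8], [432.7, 313.8], [402.9, 341.7]] [441.  353.8] [np.float64(69.8), np.float64(41.1), np.float64(69.8), np.float64(40.8)]
bin ((417.0, 247.0), (84.0, 84.0), 90.0) [[596.9, -232.6], [597.5, -438.8], [397.2, -431.0], [400.0, -228.6]] [ 497.9 -332.8] [np.float64(196.9), np.float64(206.2), np.float64(200.4), np.float64(202.4)]
```

View pics/topc.png

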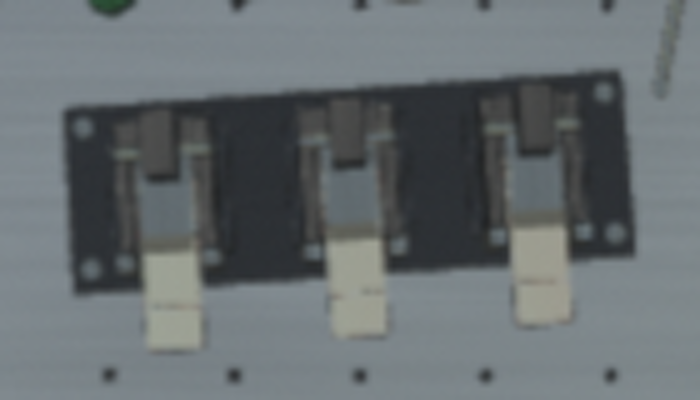

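View pics/scc.png

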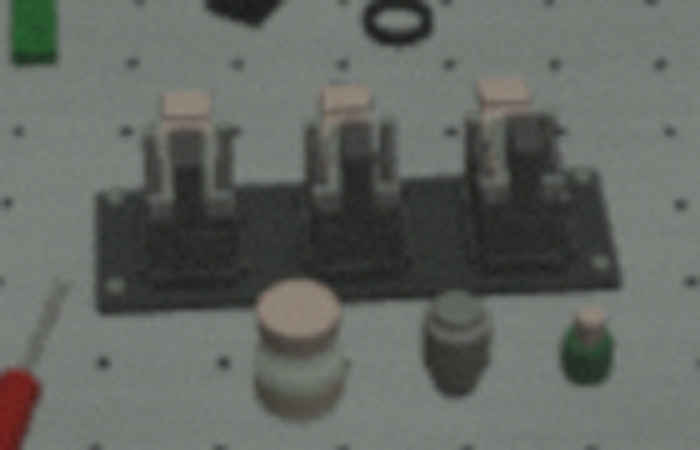

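Run:
```python
from h import *
c=viewer.read_camera("top")
f=lambda x,y,z: onz(c,x/5+205-0.4,y/5+180-0.4,z)[:2]
J=np.array([f(*p,8) for p in [(65,108),(620,72),(635,255),(75,293)]]);print("jig",J.round(1).tolist(),J.mean(0).round(1))
v=(J[0]+J[3]-J[1]-J[2]);yaw=np.arctan2(-v[0],v[1]);print("yaw",yaw)
C=J.mean(0);X=np.array([np.cos(yaw),np.sin(yaw)]);Y=np.array([-X[1],X[0]])
for n,q,hd in [("L",[(151,306),(200,305),(202,351),(148,352)],[(139,110),(173,108),(176,178),(144,180)]),("M",[(332,294),(382,291),(386,335),(334,339)],[(330,99),(361,97),(366,165),(335,166)]),("R",[(516,281),(567,279),(572,322),(518,327)],[(519,85),(549,84),(551,154),(520,155)])]:
    W=np.array([f(*p,48) for p in q]);m=W.mean(0)
    H=np.array([f(*p,87) for p in hd]);h=H.mean(0)
    print(n,"block",m.round(1),"jig",((m-C)@X).round(1),((m-C)@Y).round(1)," handle",h.round(1),((h-C)@X).round(1),((h-C)@Y).round(1))
im=c["image"]; crop(c,"dish.png",105,210,180,290,5); crop(c,"bin.png",375,205,460,290,5)
```

```text
jig [[608.3, 141.5], [626.5, -125.4], [538.1, -131.5], [519.6, 135.4]] [573.1   5. ]
yaw 0.06860879445274416
L block [501.   84.8] jig -66.4 84.6  handle [581.3  90.7] 14.0 84.9
M block [507.5   1. ] jig -65.8 0.5  handle [587.    6.1] 13.9 0.1
R block [513.3 -83.9] jig -65.8 -84.6  handle [592.7 -77.3] 13.9 -83.4
```

View pics/dish.png

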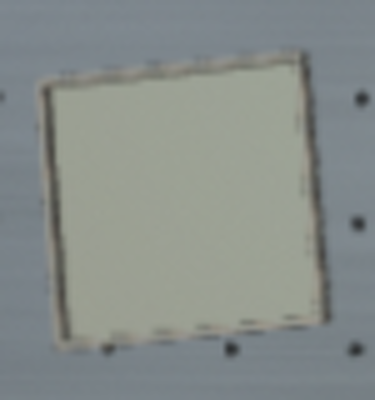

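View pics/bin.png

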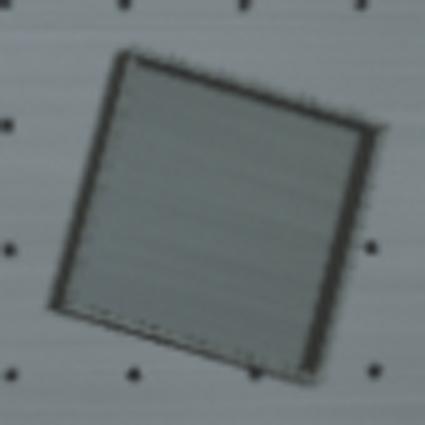

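The measurements agree with the nominal geometry within about 1 mm. Things that could be taken for a card: the three white card blocks at top px (240,246), (277,243) and (314,240), and the green part at (352,295), which I exclude. The steel tray at (418,248) is the bin and the white one at (142,250) is the dish.

```bash
cat >> h.py <<'E'
G=171.
def go(gx,gy,gz,yaw):
    "increments from current pose for grasp point, tool down with tool x-axis yaw"
    s=env.state(); R=Ro.from_euler("xyz",s["tcp_rot"]); p=s["eef_pos"]
    T=Ro.from_euler("xyz",[np.pi,0,yaw])
    tp=np.array([gx,gy,gz])-T.apply([0,0,G])
    d=R.inv().apply(tp-p); rv=(R.inv()*T).as_rotvec()/np.radians(6)
    print("d",d.round(1),"rot",rv.round(2),"dist",np.linalg.norm(d).round(1),"rows",(np.linalg.norm(d)/41.7).round(2),(np.linalg.norm(rv)*6/7.16).round(2))
def st():
    s=env.state(); R=Ro.from_euler("xyz",s["tcp_rot"]); print("t",s["t"],"grasp",(s["eef_pos"]+R.apply([0,0,G])).round(1),"rot",s["tcp_rot"].round(4),"F",s["ft_force"].round(2),"M",s["moment"].round(2),"op",round(s["opening"],3))
E
python3 - <<'E'
from h import *
c=viewer.read_camera("top")
for x0,y0,z,q in [(105,210,16,[(40,78),(307,52),(328,322),(62,350)]),(375,205,32,[(120,48),(382,128),(315,383),(50,307)])]:
    W=np.array([onz(c,x/5+x0-.4,y/5+y0-.4,z)[:2] for x,y in q]);v=W[0]+W[3]-W[1]-W[2]
    print(W.round(1).tolist(),W.mean(0).round(1),"yaw",np.arctan2(-v[0],v[1]))
print(env.grasp_offset); st()
go(507.5,1,190,0.0686)
E
```

```text
[[548.9, 392.5], [561.9, 263.2], [434.3, 250.0], [419.8, 377.3]] [491.2 320.8] yaw 0.10679314482864283
[[575.1, -288.9], [536.7, -416.1], [416.4, -378.9], [453.2, -252.3]] [ 495.3 -334. ] yaw -0.2877560408478036
171.3
t 0.35 grasp [ 251.3 -572.2  233.6] rot [-3.1414 -0.      0.4138] F [-0.5  -0.25 -0.1 ] M [ 0.01  0.01 -0.01] op 0.999
d [ 465.1 -421.8   43.7] rot [-0.   0.   3.3] dist 629.4 rows 15.09 2.76
```

Call:
play_rows(
  fingers=0.6,
  increments=[
    {"dx": 465, "dy": -422, "dz": 0, "rz": 3.3},
    {"dx": 465, "dy": -422, "dz": 0, "rz": 3.3},
    {"dx": 465, "dy": -422, "dz": 0, "rz": 3.3},
    {"dx": 465, "dy": -422, "dz": 0, "rz": 3.3},
    {"dx": 465, "dy": -422, "dz": 0, "rz": 3.3},
    {"dx": 465, "dy": -422, "dz": 0, "rz": 3.3},
    {"dx": 465, "dy": -422, "dz": 0, "rz": 3.3},
    {"dx": 465, "dy": -422, "dz": 0, "rz": 3.3},
  ],
)

```text
invalid input
```

Run:
```python
from h import *
st(); go(507.5,1,150,0.0686)
```

```text
t 0.35 grasp [ 251.3 -572.2  233.6] rot [-3.1414 -0.      0.4138] F [-0.5  -0.25 -0.1 ] M [ 0.01  0.01 -0.01] op 0.999
d [ 465.1 -421.8   83.7] rot [-0.   0.   3.3] dist 633.4 rows 15.19 2.76
```

Call:
play_rows(
  fingers=0.6,
  increments=[
    {"dx": 29, "dy": -26, "dz": 0, "rx": 0, "ry": 0, "rz": 0.4},
    {"dx": 58, "dy": -53, "dz": 0, "rx": 0, "ry": 0, "rz": 0.8},
    {"dx": 87, "dy": -79, "dz": 0, "rx": 0, "ry": 0, "rz": 1.2},
    {"dx": 116, "dy": -105, "dz": 0, "rx": 0, "ry": 0, "rz": 1.6},
    {"dx": 145, "dy": -132, "dz": 0, "rx": 0, "ry": 0, "rz": 2.0},
    {"dx": 174, "dy": -158, "dz": 0, "rx": 0, "ry": 0, "rz": 2.4},
    {"dx": 203, "dy": -184, "dz": 0, "rx": 0, "ry": 0, "rz": 2.8},
    {"dx": 232, "dy": -210, "dz": 0, "rx": 0, "ry": 0, "rz": 3.3},
  ],
)

```text
t: 1.02
eef_pos: [379.6, -284.9, 404.9]
tcp_rot: [3.141, -0.0, 0.066]
ft_force: [0.6, -0.8, 0.2]
opening: 0.604
```

Run:
```python
from h import *
st(); go(507.5,1,150,0.0686)
```

```text
t 1.0167 grasp [ 379.6 -284.9  233.9] rot [ 3.1414e+00 -3.0000e-04  6.6000e-02] F [ 0.59 -0.75  0.16] M [ 0.04 -0.05 -0.01] op 0.604
d [ 146.4 -276.9   83.9] rot [ 0.   -0.   -0.03] dist 324.2 rows 7.78 0.02
```

Call:
play_rows(
  increments=[
    {"dx": 18, "dy": -35, "dz": 10, "rx": 0, "ry": 0, "rz": 0},
    {"dx": 37, "dy": -70, "dz": 20, "rx": 0, "ry": 0, "rz": 0},
    {"dx": 55, "dy": -105, "dz": 30, "rx": 0, "ry": 0, "rz": 0},
    {"dx": 73, "dy": -140, "dz": 40, "rx": 0, "ry": 0, "rz": 0},
    {"dx": 92, "dy": -175, "dz": 50, "rx": 0, "ry": 0, "rz": 0},
    {"dx": 110, "dy": -210, "dz": 60, "rx": 0, "ry": 0, "rz": 0},
    {"dx": 128, "dy": -245, "dz": 70, "rx": 0, "ry": 0, "rz": 0},
    {"dx": 146, "dy": -277, "dz": 80, "rx": 0, "ry": 0, "rz": 0},
  ],
)

```text
t: 1.68
eef_pos: [507.4, 3.4, 324.5]
tcp_rot: [3.141, -0.001, 0.066]
ft_force: [1.5, -1.1, 0.2]
opening: 0.596
```

Run:
```python
from h import *
st(); go(507.5,1,42,0.0686)
c=viewer.read_camera("wrist"); cv2.imwrite("pics/w1.png",c["image"][:,:,::-1])
print(proj(c,[[507.5,1,48],[501,84.8,48],[513.3,-83.9,48],[507.5,1,42]]).round(1).tolist())
```

```text
t 1.6833 grasp [507.5   3.4 153.5] rot [ 3.1414e+00 -6.0000e-04  6.6300e-02] F [ 1.52 -1.07  0.21] M [ 0.04  0.03 -0.02] op 0.596
d [-1.000e-01  2.400e+00  1.115e+02] rot [ 0.   -0.01 -0.02] dist 111.5 rows 2.67 0.02
[[282.5, 220.1], [189.3, 221.1], [377.0, 219.9], [282.5, 218.1]]
```

View pics/w1.png

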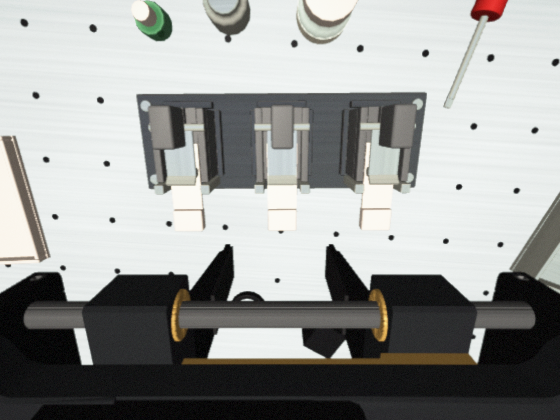

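The wrist view shows the middle block at (282,219), the left at (188,219) and the right at (376,218), all within 2 px of my predictions. Lowering onto the middle card.

Call:
play_rows(
  increments=[
    {"dx": 0, "dy": 2.4, "dz": 20, "rx": 0, "ry": 0, "rz": 0},
    {"dx": 0, "dy": 2.4, "dz": 45, "rx": 0, "ry": 0, "rz": 0},
    {"dx": 0, "dy": 2.4, "dz": 70, "rx": 0, "ry": 0, "rz": 0},
    {"dx": 0, "dy": 2.4, "dz": 90, "rx": 0, "ry": 0, "rz": 0},
    {"dx": 0, "dy": 2.4, "dz": 105, "rx": 0, "ry": 0, "rz": 0},
    {"dx": 0, "dy": 2.4, "dz": 111, "rx": 0, "ry": 0, "rz": 0},
    {"dx": 0, "dy": 2.4, "dz": 111, "rx": 0, "ry": 0, "rz": 0},
    {"dx": 0, "dy": 2.4, "dz": 111, "rx": 0, "ry": 0, "rz": 0},
  ],
)

```text
t: 2.4
eef_pos: [509.5, 4.8, 212.4]
tcp_rot: [-3.141, -0.0, 0.068]
ft_force: [0.0, 0.1, 0.6]
opening: 0.6
```

Run:
```python
from h import *
st(); go(507.5,1,42,0.0686)
c=viewer.read_camera("wrist"); cv2.imwrite("pics/w2.png",c["image"][:,:,::-1]);st()
```

```text
t 2.4 grasp [509.5   5.   41.4] rot [-3.1407e+00 -3.0000e-04  6.8200e-02] F [0.   0.11 0.57] M [0.03 0.05 0.  ] op 0.6
d [-2.2  3.7 -0.6] rot [-0.01 -0.   -0.  ] dist 4.4 rows 0.1 0.01
t 2.45 grasp [509.7   5.   41.7] rot [-3.1409e+00 -1.1000e-03  6.8200e-02] F [ 0.87 -0.99  0.06] M [ 0.02  0.01 -0.04] op 0.598
```

View pics/w2.png

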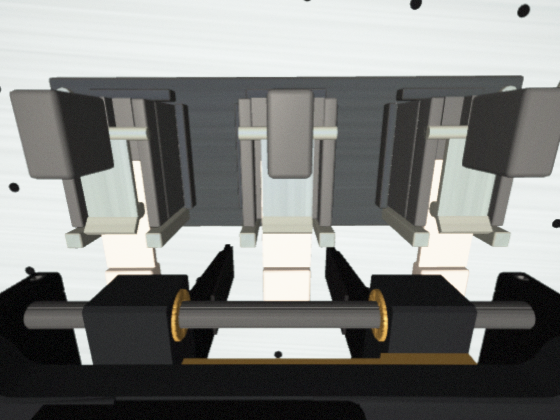

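The clips look as expected, but the tool ended 4 mm off because the arm was still settling when I took the last reference. Correcting before I grip.

Call:
play_rows(
  increments=[
    {"dx": -2.2, "dy": 3.9, "dz": 0, "rx": 0, "ry": 0, "rz": 0},
    {"dx": -2.2, "dy": 3.9, "dz": 0, "rx": 0, "ry": 0, "rz": 0},
    {"dx": -2.2, "dy": 3.9, "dz": 0, "rx": 0, "ry": 0, "rz": 0},
    {"dx": -2.2, "dy": 3.9, "dz": 0, "rx": 0, "ry": 0, "rz": 0},
    {"dx": -2.2, "dy": 3.9, "dz": 0, "rx": 0, "ry": 0, "rz": 0},
  ],
)

```text
t: 2.87
eef_pos: [507.6, 0.8, 213.0]
tcp_rot: [-3.141, -0.002, 0.068]
ft_force: [-0.1, -0.2, 0.2]
opening: 0.599
```

Run:
```python
from h import *
st(); go(507.5,1,42,0.0686)
c=viewer.read_camera("wrist"); 
P=[[507.5,1,48],[501,84.8,48],[513.3,-83.9,48]]
X=np.array([.9976,.0686,0]);Y=np.array([-.0686,.9976,0]);m=np.array([507.5,1,48])
print(proj(c,[m+10*X+13*Y,m+10*X-13*Y]).round(1).tolist());crop(c,"w3.png",200,200,360,330,5);st()
```

```text
t 2.8667 grasp [507.9   0.9  42. ] rot [-3.141e+00 -1.600e-03  6.820e-02] F [-0.09 -0.17  0.22] M [ 0.    0.03 -0.05] op 0.599
d [-0.1 -0.2  0. ] rot [-0.01 -0.02 -0.  ] dist 0.3 rows 0.01 0.01
[[256.0, 266.1], [304.6, 266.1]]
t 2.9167 grasp [507.9   0.9  41.9] rot [-3.1409e+00 -1.5000e-03  6.8200e-02] F [-0.22 -0.23  0.32] M [0.08 0.01 0.03] op 0.602
```

View pics/w3.png

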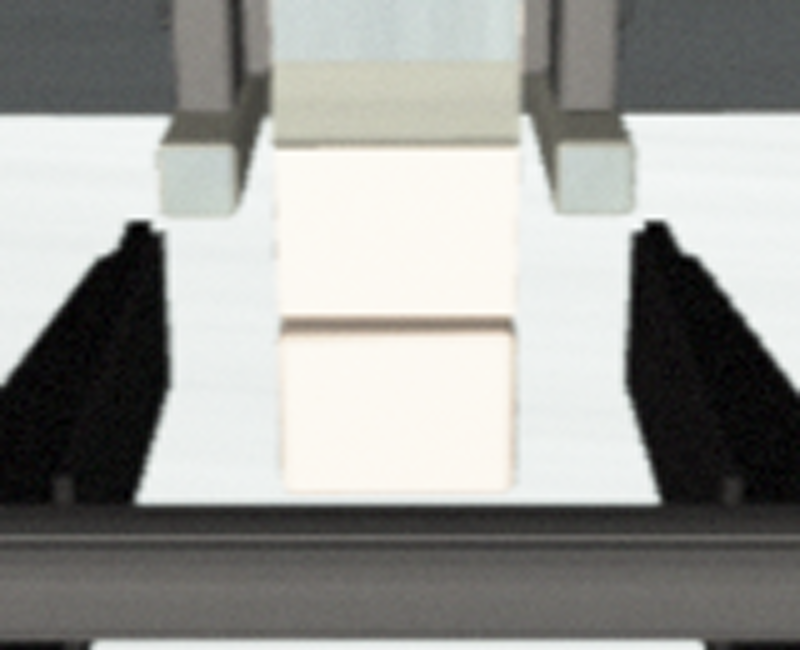

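The block is centred between the fingers, at crop column 397 against 399 for the jaw middle. Closing.

Call:
play_rows(
  fingers=0,
  increments=[
    {"dx": 0, "dy": 0, "dz": 0, "rx": 0, "ry": 0, "rz": 0},
    {"dx": 0, "dy": 0, "dz": 0, "rx": 0, "ry": 0, "rz": 0},
    {"dx": 0, "dy": 0, "dz": 0, "rx": 0, "ry": 0, "rz": 0},
    {"dx": 0, "dy": 0, "dz": 0, "rx": 0, "ry": 0, "rz": 0},
    {"dx": 0, "dy": 0, "dz": 0, "rx": 0, "ry": 0, "rz": 0},
    {"dx": 0, "dy": 0, "dz": 0, "rx": 0, "ry": 0, "rz": 0},
  ],
)

```text
t: 3.42
eef_pos: [507.6, 0.8, 212.9]
tcp_rot: [-3.141, -0.001, 0.068]
ft_force: [-1.1, 0.1, 0.0]
opening: 0.269
```

Run:
```python
from h import *
st()
```

```text
t 3.4167 grasp [507.9   1.   41.9] rot [-3.1409e+00 -1.4000e-03  6.8300e-02] F [-1.05  0.07  0.03] M [ 0.09 -0.03  0.01] op 0.269
```

Call:
play_rows(
  increments=[
    {"dx": -0.5, "dy": 0, "dz": 0, "rx": 0, "ry": 0, "rz": 0},
    {"dx": -1, "dy": 0, "dz": 0, "rx": 0, "ry": 0, "rz": 0},
    {"dx": -1, "dy": 0, "dz": 0, "rx": 0, "ry": 0, "rz": 0},
  ],
)

```text
t: 3.67
eef_pos: [506.6, 0.7, 212.9]
tcp_rot: [-3.141, -0.002, 0.068]
ft_force: [0.8, -0.7, -0.7]
opening: 0.273
```

Call:
play_rows(
  increments=[
    {"dx": -0.5, "dy": 0, "dz": 0, "rx": 0, "ry": 0, "rz": 0},
    {"dx": -0.5, "dy": 0, "dz": 0, "rx": 0, "ry": 0, "rz": 0},
    {"dx": -0.5, "dy": 0, "dz": 0, "rx": 0, "ry": 0, "rz": 0},
  ],
)

```text
t: 3.92
eef_pos: [506.1, 0.7, 212.9]
tcp_rot: [-3.141, -0.002, 0.068]
ft_force: [1.5, -0.3, -0.7]
opening: 0.272
```

Run:
```python
from h import *
st()
```

```text
t 3.9167 grasp [506.4   0.8  41.9] rot [-3.141e+00 -1.600e-03  6.820e-02] F [ 1.45 -0.35 -0.68] M [-0.   -0.09  0.02] op 0.272
```

Call:
play_rows(
  increments=[
    {"dx": -0.5, "dy": 0, "dz": 0, "rx": 0, "ry": 0, "rz": 0},
    {"dx": -0.5, "dy": 0, "dz": 0, "rx": 0, "ry": 0, "rz": 0},
    {"dx": -0.5, "dy": 0, "dz": 0, "rx": 0, "ry": 0, "rz": 0},
  ],
)

```text
t: 4.17
eef_pos: [505.9, 0.7, 213.0]
tcp_rot: [-3.141, -0.003, 0.068]
ft_force: [3.3, 1.2, -2.6]
opening: 0.269
```

Call:
play_rows(
  increments=[
    {"dx": -0.4, "dy": 0, "dz": 0, "rx": 0, "ry": 0, "rz": 0},
    {"dx": -0.4, "dy": 0, "dz": 0, "rx": 0, "ry": 0, "rz": 0},
    {"dx": -0.4, "dy": 0, "dz": 0, "rx": 0, "ry": 0, "rz": 0},
  ],
)

```text
t: 4.42
eef_pos: [505.7, 0.7, 213.0]
tcp_rot: [-3.141, -0.003, 0.068]
ft_force: [5.9, 0.9, -4.0]
opening: 0.267
```

Call:
play_rows(
  increments=[
    {"dx": -0.3, "dy": 0, "dz": 0, "rx": 0, "ry": 0, "rz": 0},
    {"dx": -0.3, "dy": 0, "dz": 0, "rx": 0, "ry": 0, "rz": 0},
    {"dx": -0.3, "dy": 0, "dz": 0, "rx": 0, "ry": 0, "rz": 0},
  ],
)

```text
t: 4.67
eef_pos: [505.6, 0.6, 213.0]
tcp_rot: [-3.141, -0.004, 0.068]
ft_force: [6.3, 1.4, -3.7]
opening: 0.269
```

Run:
```python
from h import *
st();print(env.state()["tau"])
```

```text
t 4.6667 grasp [506.3   0.7  42. ] rot [-3.1413 -0.0042  0.0683] F [ 6.3   1.39 -3.69] M [ 0.24 -0.77  0.13] op 0.269
[ -0.79170741 -56.7460227   -9.73755956  -0.16758344   1.0505018
   0.06723679]
```

Call:
play_rows(
  increments=[
    {"dx": -0.4, "dy": 0, "dz": 0, "rx": 0, "ry": 0, "rz": 0},
    {"dx": -0.4, "dy": 0, "dz": 0, "rx": 0, "ry": 0, "rz": 0},
    {"dx": -0.4, "dy": 0, "dz": 0, "rx": 0, "ry": 0, "rz": 0},
  ],
)

```text
t: 4.92
eef_pos: [505.5, 0.7, 213.0]
tcp_rot: [-3.141, -0.005, 0.068]
ft_force: [6.5, 1.2, -4.5]
opening: 0.271
```

The middle clip holds at 6–8 N without sliding, so it's sound. Relax, open, lift and go to the right-hand card.

Call:
play_rows(
  fingers=0.6,
  increments=[
    {"dx": 0.8, "dy": 0, "dz": 0, "rx": 0, "ry": 0, "rz": 0},
    {"dx": 0.8, "dy": 0, "dz": 0, "rx": 0, "ry": 0, "rz": 0},
    {"dx": 0.8, "dy": 0, "dz": 0, "rx": 0, "ry": 0, "rz": 0},
    {"dx": 0.8, "dy": 0, "dz": 0, "rx": 0, "ry": 0, "rz": 0},
    {"dx": 0, "dy": 0, "dz": 0, "rx": 0, "ry": 0, "rz": 0},
  ],
)

```text
t: 5.33
eef_pos: [505.3, 0.6, 213.0]
tcp_rot: [-3.141, -0.005, 0.068]
ft_force: [0.6, -0.3, -0.3]
opening: 0.562
```

Run:
```python
from h import *
st();go(507.5,1,85,.0686);go(513.5,-83.7,85,.0686)
```

```text
t 5.3333 grasp [506.1   0.7  42. ] rot [-3.1414 -0.0046  0.0684] F [ 0.62 -0.35 -0.32] M [0.   0.05 0.02] op 0.562
d [  2.4  -0.2 -43. ] rot [-0.   -0.04 -0.  ] dist 43.1 rows 1.03 0.04
d [  2.6  84.7 -43. ] rot [-0.   -0.04 -0.  ] dist 95.0 rows 2.28 0.04
```

Call:
play_rows(
  increments=[
    {"dx": 0, "dy": 0, "dz": -25, "rx": 0, "ry": 0, "rz": 0},
    {"dx": 1, "dy": 0, "dz": -43, "rx": 0, "ry": -0.04, "rz": 0},
    {"dx": 2.6, "dy": 20, "dz": -43, "rx": 0, "ry": -0.04, "rz": 0},
    {"dx": 2.6, "dy": 50, "dz": -43, "rx": 0, "ry": -0.04, "rz": 0},
    {"dx": 2.6, "dy": 75, "dz": -43, "rx": 0, "ry": -0.04, "rz": 0},
    {"dx": 2.6, "dy": 84.7, "dz": -43, "rx": 0, "ry": -0.04, "rz": 0},
    {"dx": 2.6, "dy": 84.7, "dz": -43, "rx": 0, "ry": -0.04, "rz": 0},
    {"dx": 2.6, "dy": 84.7, "dz": -43, "rx": 0, "ry": -0.04, "rz": 0},
  ],
)

```text
t: 6.0
eef_pos: [513.3, -83.6, 255.8]
tcp_rot: [-3.141, 0.0, 0.067]
ft_force: [0.8, 0.2, -0.3]
opening: 0.599
```

Run:
```python
from h import *
st();go(513.5,-83.7,42,.0686)
```

```text
t 6.0 grasp [513.2 -83.5  84.8] rot [-3.141e+00  2.000e-04  6.710e-02] F [ 0.83  0.17 -0.28] M [ 0.05 -0.02 -0.02] op 0.599
d [ 0.2  0.2 42.8] rot [-0.01  0.   -0.01] dist 42.8 rows 1.03 0.01
```

Call:
play_rows(
  increments=[
    {"dx": 0.2, "dy": 0.2, "dz": 15, "rx": 0, "ry": 0, "rz": 0},
    {"dx": 0.2, "dy": 0.2, "dz": 30, "rx": 0, "ry": 0, "rz": 0},
    {"dx": 0.2, "dy": 0.2, "dz": 40, "rx": 0, "ry": 0, "rz": 0},
    {"dx": 0.2, "dy": 0.2, "dz": 42.8, "rx": 0, "ry": 0, "rz": 0},
    {"dx": 0.2, "dy": 0.2, "dz": 42.8, "rx": 0, "ry": 0, "rz": 0},
    {"dx": 0.2, "dy": 0.2, "dz": 42.8, "rx": 0, "ry": 0, "rz": 0},
  ],
)

```text
t: 6.5
eef_pos: [513.6, -83.3, 213.2]
tcp_rot: [-3.141, 0.0, 0.068]
ft_force: [0.3, 1.2, -0.2]
opening: 0.601
```

Run:
```python
from h import *
st();c=viewer.read_camera("wrist");crop(c,"w4.png",200,200,360,330,5);st();go(513.5,-83.7,42,.0686)
```

```text
t 6.5 grasp [513.5 -83.2  42.2] rot [-3.1409e+00  3.0000e-04  6.7700e-02] F [ 0.33  1.17 -0.24] M [ 0.05  0.05 -0.05] op 0.601
t 6.55 grasp [513.7 -83.4  42.5] rot [-3.1412e+00 -3.0000e-04  6.7500e-02] F [-0.39 -0.08 -0.02] M [0.03 0.03 0.05] op 0.601
d [-0.1  0.3  0.5] rot [-0.   -0.   -0.01] dist 0.6 rows 0.01 0.01
```

View pics/w4.png

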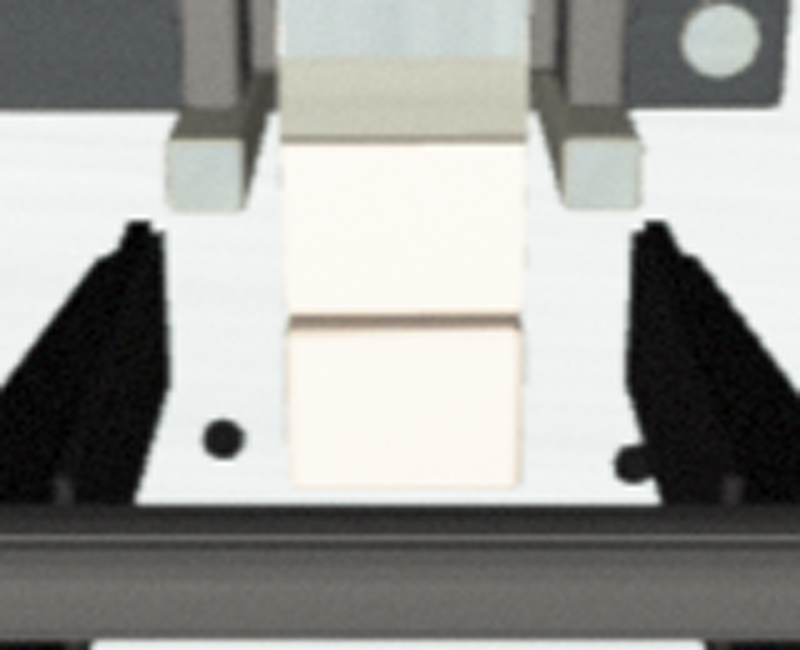

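The block is centred at column 405 against 399, about 0.7 mm off to +dy. Correct and close.

Call:
play_rows(
  increments=[
    {"dx": 0, "dy": 0.7, "dz": 0.4, "rx": 0, "ry": 0, "rz": 0},
    {"dx": 0, "dy": 0.7, "dz": 0.4, "rx": 0, "ry": 0, "rz": 0},
    {"dx": 0, "dy": 0.7, "dz": 0.4, "rx": 0, "ry": 0, "rz": 0},
  ],
)

```text
t: 6.8
eef_pos: [513.7, -84.2, 213.5]
tcp_rot: [-3.141, -0.001, 0.067]
ft_force: [-0.6, 0.3, 0.2]
opening: 0.602
```

Call:
play_rows(
  fingers=0,
  increments=[
    {"dx": 0, "dy": 0, "dz": 0, "rx": 0, "ry": 0, "rz": 0},
    {"dx": 0, "dy": 0, "dz": 0, "rx": 0, "ry": 0, "rz": 0},
    {"dx": 0, "dy": 0, "dz": 0, "rx": 0, "ry": 0, "rz": 0},
    {"dx": 0, "dy": 0, "dz": 0, "rx": 0, "ry": 0, "rz": 0},
    {"dx": 0, "dy": 0, "dz": 0, "rx": 0, "ry": 0, "rz": 0},
    {"dx": 0, "dy": 0, "dz": 0, "rx": 0, "ry": 0, "rz": 0},
  ],
)

```text
t: 7.3
eef_pos: [513.7, -84.2, 213.5]
tcp_rot: [-3.141, -0.001, 0.067]
ft_force: [-1.0, -0.3, -0.4]
opening: 0.271
```

Call:
play_rows(
  increments=[
    {"dx": -0.5, "dy": 0, "dz": 0, "rx": 0, "ry": 0, "rz": 0},
    {"dx": -1, "dy": 0, "dz": 0, "rx": 0, "ry": 0, "rz": 0},
    {"dx": -1, "dy": 0, "dz": 0, "rx": 0, "ry": 0, "rz": 0},
  ],
)

```text
t: 7.55
eef_pos: [512.7, -84.3, 213.5]
tcp_rot: [-3.142, -0.001, 0.067]
ft_force: [1.2, -0.6, -0.2]
opening: 0.272
```

Call:
play_rows(
  increments=[
    {"dx": -0.5, "dy": 0, "dz": 0, "rx": 0, "ry": 0, "rz": 0},
    {"dx": -0.5, "dy": 0, "dz": 0, "rx": 0, "ry": 0, "rz": 0},
    {"dx": -0.5, "dy": 0, "dz": 0, "rx": 0, "ry": 0, "rz": 0},
  ],
)

```text
t: 7.8
eef_pos: [512.2, -84.3, 213.5]
tcp_rot: [-3.142, -0.001, 0.067]
ft_force: [0.8, -0.2, -0.5]
opening: 0.273
```

Call:
play_rows(
  increments=[
    {"dx": -0.5, "dy": 0, "dz": 0, "rx": 0, "ry": 0, "rz": 0},
    {"dx": -0.5, "dy": 0, "dz": 0, "rx": 0, "ry": 0, "rz": 0},
    {"dx": -0.5, "dy": 0, "dz": 0, "rx": 0, "ry": 0, "rz": 0},
  ],
)

```text
t: 8.05
eef_pos: [511.7, -84.3, 213.5]
tcp_rot: [-3.142, -0.001, 0.067]
ft_force: [2.6, -1.0, -1.1]
opening: 0.272
```

Run:
```python
from h import *
st()
```

```text
t 8.05 grasp [511.9 -84.3  42.5] rot [-3.1415e+00 -1.3000e-03  6.7400e-02] F [ 2.64 -0.96 -1.07] M [-0.04 -0.18  0.01] op 0.272
```

Call:
play_rows(
  increments=[
    {"dx": -0.5, "dy": 0, "dz": 0, "rx": 0, "ry": 0, "rz": 0},
    {"dx": -0.5, "dy": 0, "dz": 0, "rx": 0, "ry": 0, "rz": 0},
    {"dx": -0.5, "dy": 0, "dz": 0, "rx": 0, "ry": 0, "rz": 0},
  ],
)

```text
t: 8.3
eef_pos: [511.2, -84.4, 213.5]
tcp_rot: [-3.142, -0.001, 0.067]
ft_force: [1.4, 0.0, -0.1]
opening: 0.273
```

Call:
play_rows(
  increments=[
    {"dx": -0.4, "dy": 0, "dz": 0, "rx": 0, "ry": 0, "rz": 0},
    {"dx": -0.4, "dy": 0, "dz": 0, "rx": 0, "ry": 0, "rz": 0},
    {"dx": -0.4, "dy": 0, "dz": 0, "rx": 0, "ry": 0, "rz": 0},
  ],
)

```text
t: 8.55
eef_pos: [510.8, -84.4, 213.5]
tcp_rot: [-3.142, -0.001, 0.067]
ft_force: [0.9, -0.2, -1.0]
opening: 0.266
```

Call:
play_rows(
  increments=[
    {"dx": -0.4, "dy": 0, "dz": 0, "rx": 0, "ry": 0, "rz": 0},
    {"dx": -0.4, "dy": 0, "dz": 0, "rx": 0, "ry": 0, "rz": 0},
    {"dx": -0.4, "dy": 0, "dz": 0, "rx": 0, "ry": 0, "rz": 0},
  ],
)

```text
t: 8.8
eef_pos: [510.3, -84.4, 213.5]
tcp_rot: [-3.142, -0.001, 0.067]
ft_force: [1.2, -0.4, -0.6]
opening: 0.273
```

Run:
```python
from h import *
st()
```

```text
t 8.8 grasp [510.5 -84.4  42.5] rot [-3.1415e+00 -1.1000e-03  6.7300e-02] F [ 1.17 -0.42 -0.59] M [ 0.04 -0.2  -0.03] op 0.273
```

Call:
play_rows(
  increments=[
    {"dx": -0.5, "dy": 0, "dz": 0, "rx": 0, "ry": 0, "rz": 0},
    {"dx": -1, "dy": 0, "dz": 0, "rx": 0, "ry": 0, "rz": 0},
    {"dx": -1, "dy": 0, "dz": 0, "rx": 0, "ry": 0, "rz": 0},
  ],
)

```text
t: 9.05
eef_pos: [509.2, -84.5, 213.5]
tcp_rot: [-3.141, -0.001, 0.067]
ft_force: [1.5, -0.3, -0.8]
opening: 0.272
```

Call:
play_rows(
  increments=[
    {"dx": -0.5, "dy": 0, "dz": 0, "rx": 0, "ry": 0, "rz": 0},
    {"dx": -0.5, "dy": 0, "dz": 0, "rx": 0, "ry": 0, "rz": 0},
    {"dx": -0.5, "dy": 0, "dz": 0, "rx": 0, "ry": 0, "rz": 0},
  ],
)

```text
t: 9.3
eef_pos: [508.7, -84.5, 213.5]
tcp_rot: [-3.141, -0.001, 0.067]
ft_force: [1.1, -0.4, -0.7]
opening: 0.268
```

Run:
```python
from h import *
st();c=viewer.read_camera("wrist");crop(c,"w5.png",200,80,360,200,5);st()
crop(c,"w5b.png",200,200,360,330,5)
```

```text
t 9.3 grasp [508.8 -84.5  42.5] rot [-3.1415e+00 -9.0000e-04  6.7400e-02] F [ 1.14 -0.37 -0.69] M [-0.06 -0.18 -0.04] op 0.268
t 9.35 grasp [508.8 -84.5  42.5] rot [-3.1414e+00 -8.0000e-04  6.7400e-02] F [ 1.84 -0.57 -0.07] M [-0.02 -0.12  0.  ] op 0.275
```

View pics/w5b.png

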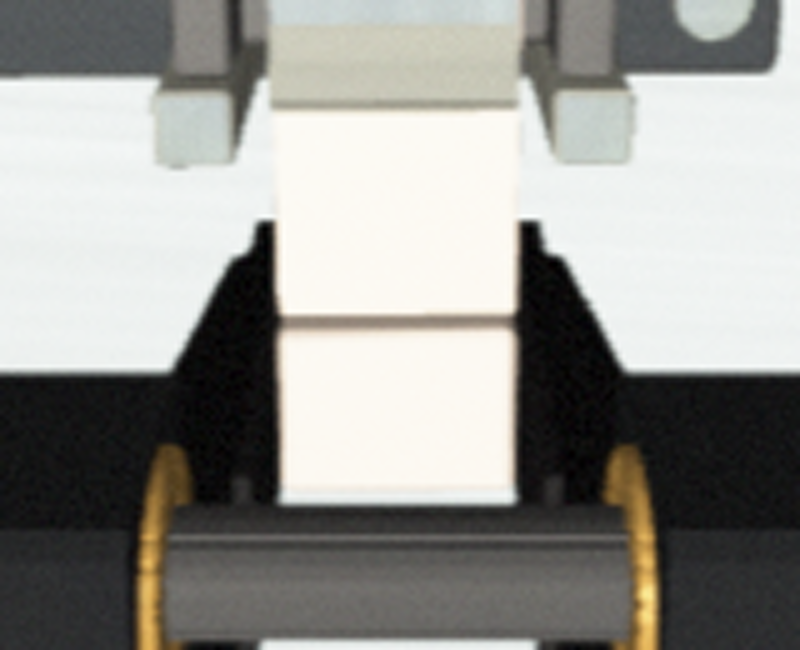

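The card slid about 5 mm at roughly 2 N: 207 px of blade now shows against 172 before, and the block is unmoved in the pads. The right-hand clip is therefore the weak one. Drawing it straight out.

Call:
play_rows(
  increments=[
    {"dx": -3, "dy": 0, "dz": 0, "rx": 0, "ry": 0, "rz": 0},
    {"dx": -6, "dy": 0, "dz": 0, "rx": 0, "ry": 0, "rz": 0},
    {"dx": -10, "dy": 0, "dz": 0, "rx": 0, "ry": 0, "rz": 0},
    {"dx": -14, "dy": 0, "dz": 0, "rx": 0, "ry": 0, "rz": 0},
    {"dx": -18, "dy": 0, "dz": 0, "rx": 0, "ry": 0, "rz": 0},
    {"dx": -22, "dy": 0, "dz": 0, "rx": 0, "ry": 0, "rz": 0},
    {"dx": -26, "dy": 0, "dz": 0, "rx": 0, "ry": 0, "rz": 0},
    {"dx": -30, "dy": 0, "dz": 0, "rx": 0, "ry": 0, "rz": 0},
  ],
)

```text
t: 10.02
eef_pos: [478.1, -86.6, 213.4]
tcp_rot: [-3.141, -0.0, 0.067]
ft_force: [-0.1, -0.4, 0.4]
opening: 0.269
```

Call:
play_rows(
  increments=[
    {"dx": -4, "dy": 0, "dz": 0, "rx": 0, "ry": 0, "rz": 0},
    {"dx": -8, "dy": 0, "dz": 0, "rx": 0, "ry": 0, "rz": 0},
    {"dx": -12, "dy": 0, "dz": 0, "rx": 0, "ry": 0, "rz": 0},
    {"dx": -16, "dy": 0, "dz": 0, "rx": 0, "ry": 0, "rz": 0},
    {"dx": -20, "dy": 0, "dz": 0, "rx": 0, "ry": 0, "rz": 0},
    {"dx": -25, "dy": 0, "dz": 0, "rx": 0, "ry": 0, "rz": 0},
    {"dx": -30, "dy": 0, "dz": 0, "rx": 0, "ry": 0, "rz": 0},
    {"dx": -30, "dy": 0, "dz": 0, "rx": 0, "ry": 0, "rz": 0},
  ],
)

```text
t: 10.68
eef_pos: [447.3, -88.5, 213.4]
tcp_rot: [-3.141, 0.001, 0.067]
ft_force: [0.6, 0.3, 0.1]
opening: 0.272
```

Run:
```python
from h import *
st();c=viewer.read_camera("wrist");cv2.imwrite("pics/w6.png",c["image"][:,:,::-1]);st()
go(448,-88,150,.0686)
```

```text
t 10.6833 grasp [447.1 -88.4  42.4] rot [-3.1408e+00  8.0000e-04  6.7200e-02] F [0.57 0.28 0.14] M [ 0.02 -0.    0.  ] op 0.272
t 10.7333 grasp [447.7 -88.5  42.5] rot [-3.1411e+00  2.0000e-04  6.7100e-02] F [ 1.23 -0.43 -0.11] M [ 0.02  0.02 -0.  ] op 0.269
d [   0.2   -0.6 -107.5] rot [-0.01  0.   -0.01] dist 107.5 rows 2.58 0.01
```

View pics/w6.png

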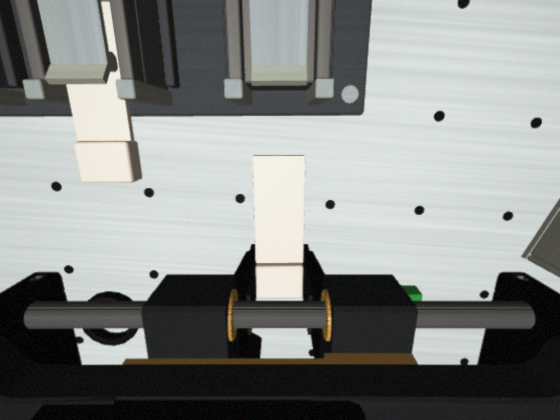

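The card is fully out and held at (280,225), and the weak clip still sits in its nest. Lift and move to the dish.

Call:
play_rows(
  increments=[
    {"dx": 0, "dy": 0, "dz": -20, "rx": 0, "ry": 0, "rz": 0},
    {"dx": 0, "dy": 0, "dz": -50, "rx": 0, "ry": 0, "rz": 0},
    {"dx": 0, "dy": 0, "dz": -80, "rx": 0, "ry": 0, "rz": 0},
    {"dx": 0, "dy": -15, "dz": -100, "rx": 0, "ry": 0, "rz": 0},
    {"dx": 0, "dy": -40, "dz": -107, "rx": 0, "ry": 0, "rz": 0},
    {"dx": 0, "dy": -75, "dz": -107, "rx": 0, "ry": 0, "rz": 0},
    {"dx": 0, "dy": -110, "dz": -107, "rx": 0, "ry": 0, "rz": 0},
    {"dx": 0, "dy": -145, "dz": -107, "rx": 0, "ry": 0, "rz": 0},
  ],
)

```text
t: 11.4
eef_pos: [437.8, 57.3, 320.9]
tcp_rot: [-3.141, -0.001, 0.066]
ft_force: [1.5, -0.8, -0.0]
opening: 0.271
```

Run:
```python
from h import *
st();go(462.4,317.7,120,.107)
```

```text
t 11.4 grasp [438.   57.4 149.9] rot [-3.1411e+00 -8.0000e-04  6.6100e-02] F [ 1.55 -0.84 -0.  ] M [0.03 0.03 0.  ] op 0.271
d [  41.7 -258.2   30.1] rot [-0.   -0.01 -0.39] dist 263.2 rows 6.31 0.33
```

Call:
play_rows(
  increments=[
    {"dx": 6, "dy": -38, "dz": 4, "rx": 0, "ry": 0, "rz": -0.1},
    {"dx": 12, "dy": -76, "dz": 8, "rx": 0, "ry": 0, "rz": -0.2},
    {"dx": 18, "dy": -114, "dz": 12, "rx": 0, "ry": 0, "rz": -0.3},
    {"dx": 25, "dy": -152, "dz": 16, "rx": 0, "ry": 0, "rz": -0.39},
    {"dx": 31, "dy": -190, "dz": 20, "rx": 0, "ry": 0, "rz": -0.39},
    {"dx": 37, "dy": -225, "dz": 25, "rx": 0, "ry": 0, "rz": -0.39},
    {"dx": 41.7, "dy": -258, "dz": 30, "rx": 0, "ry": 0, "rz": -0.39},
    {"dx": 41.7, "dy": -258, "dz": 30, "rx": 0, "ry": 0, "rz": -0.39},
  ],
)

```text
t: 12.07
eef_pos: [462.3, 322.1, 290.2]
tcp_rot: [-3.14, -0.002, 0.11]
ft_force: [-1.5, -0.4, -0.9]
opening: 0.271
```

Run:
```python
from h import *
c=viewer.read_camera("wrist");cv2.imwrite("pics/w7.png",c["image"][:,:,::-1]);st()
go(462.4,317.7,26,.107)
```

```text
t 12.1167 grasp [462.2 320.  119.3] rot [-3.1411e+00 -6.0000e-04  1.1040e-01] F [ 0.22 -0.17 -0.4 ] M [-0.03  0.03 -0.02] op 0.269
d [ 0.   2.3 93.3] rot [-0.   -0.01  0.03] dist 93.4 rows 2.24 0.03
```

View pics/w7.png

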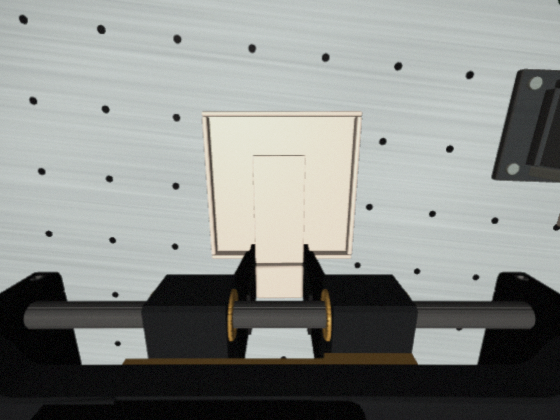

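The dish is centred under the card, at columns 203–361 against 279. Lower to just above the floor and release.

Call:
play_rows(
  increments=[
    {"dx": 0, "dy": 2, "dz": 25, "rx": 0, "ry": 0, "rz": 0},
    {"dx": 0, "dy": 2, "dz": 50, "rx": 0, "ry": 0, "rz": 0},
    {"dx": 0, "dy": 2, "dz": 70, "rx": 0, "ry": 0, "rz": 0},
    {"dx": 0, "dy": 2, "dz": 82, "rx": 0, "ry": 0, "rz": 0},
    {"dx": 0, "dy": 2, "dz": 88, "rx": 0, "ry": 0, "rz": 0},
    {"dx": 0, "dy": 2, "dz": 92, "rx": 0, "ry": 0, "rz": 0},
    {"dx": 0, "dy": 2, "dz": 92, "rx": 0, "ry": 0, "rz": 0},
    {"dx": 0, "dy": 2, "dz": 92, "rx": 0, "ry": 0, "rz": 0},
  ],
)

```text
t: 12.78
eef_pos: [462.6, 317.9, 199.0]
tcp_rot: [-3.141, -0.001, 0.11]
ft_force: [-0.5, 0.6, 0.4]
opening: 0.269
```

Run:
```python
from h import *
st()
```

```text
t 12.7833 grasp [462.8 318.1  28. ] rot [-3.1408e+00 -1.5000e-03  1.1020e-01] F [-0.46  0.61  0.42] M [0.01 0.02 0.01] op 0.269
```

Call:
play_rows(
  increments=[
    {"dx": 0, "dy": 0, "dz": 2, "rx": 0, "ry": 0, "rz": 0},
    {"dx": 0, "dy": 0, "dz": 2, "rx": 0, "ry": 0, "rz": 0},
    {"dx": 0, "dy": 0, "dz": 2, "rx": 0, "ry": 0, "rz": 0},
  ],
)

```text
t: 13.03
eef_pos: [462.6, 318.0, 197.6]
tcp_rot: [-3.14, -0.002, 0.11]
ft_force: [0.6, -0.6, -0.2]
opening: 0.268
```

Call:
play_rows(
  fingers=0.5,
  increments=[
    {"dx": 0, "dy": 0, "dz": 0, "rx": 0, "ry": 0, "rz": 0},
    {"dx": 0, "dy": 0, "dz": 0, "rx": 0, "ry": 0, "rz": 0},
    {"dx": 0, "dy": 0, "dz": 0, "rx": 0, "ry": 0, "rz": 0},
    {"dx": 0, "dy": 0, "dz": 0, "rx": 0, "ry": 0, "rz": 0},
    {"dx": 0, "dy": 0, "dz": 0, "rx": 0, "ry": 0, "rz": 0},
    {"dx": 0, "dy": 0, "dz": 0, "rx": 0, "ry": 0, "rz": 0},
  ],
)

```text
t: 13.53
eef_pos: [462.7, 318.0, 197.6]
tcp_rot: [-3.14, -0.002, 0.11]
ft_force: [-0.4, 0.3, 0.1]
opening: 0.496
```

Call:
play_rows(
  increments=[
    {"dx": 0, "dy": 0, "dz": -10, "rx": 0, "ry": 0, "rz": 0},
    {"dx": 0, "dy": 0, "dz": -30, "rx": 0, "ry": 0, "rz": 0},
    {"dx": 0, "dy": 0, "dz": -60, "rx": 0, "ry": 0, "rz": 0},
    {"dx": 0, "dy": 0, "dz": -95, "rx": 0, "ry": 0, "rz": 0},
    {"dx": 0, "dy": 0, "dz": -125, "rx": 0, "ry": 0, "rz": 0},
    {"dx": 0, "dy": 0, "dz": -135, "rx": 0, "ry": 0, "rz": 0},
    {"dx": 0, "dy": 0, "dz": -135, "rx": 0, "ry": 0, "rz": 0},
  ],
)

```text
t: 14.12
eef_pos: [462.3, 317.8, 335.6]
tcp_rot: [-3.139, -0.007, 0.11]
ft_force: [-0.5, 0.2, 0.4]
opening: 0.497
```

Run:
```python
from h import *
c=viewer.read_camera("wrist");cv2.imwrite("pics/w8.png",c["image"][:,:,::-1]);st()
t=viewer.read_camera("top");crop(t,"t8.png",100,180,345,290,3)
go(593,-78,160,.0686)
```

```text
t 14.1667 grasp [462.8 318.  162.6] rot [-3.1397 -0.0043  0.1102] F [0.38 0.33 0.1 ] M [0.06 0.   0.  ] op 0.497
d [ 86.6 407.6   1. ] rot [-0.01 -0.02  0.4 ] dist 416.7 rows 9.99 0.33
```

View pics/w8.png

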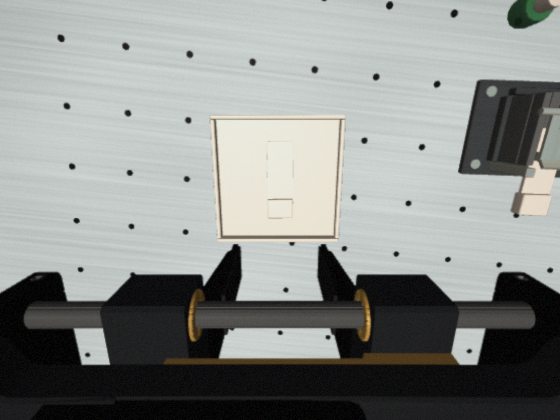

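View pics/t8.png

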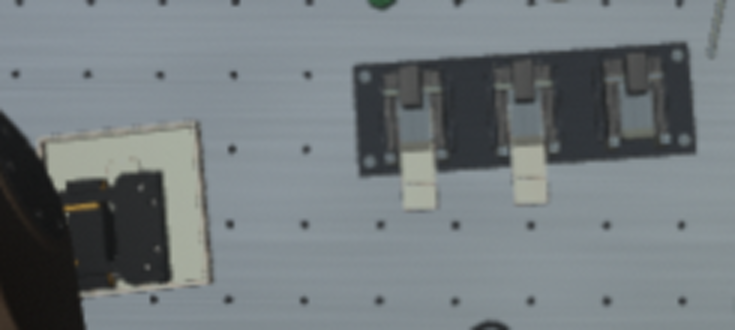

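The card lies flat in the dish at (280,180), and the other two cards are unmoved. Now to the weak clip's handle.

Call:
play_rows(
  increments=[
    {"dx": 8, "dy": 38, "dz": 1, "rx": 0, "ry": 0, "rz": 0.1},
    {"dx": 16, "dy": 76, "dz": 1, "rx": 0, "ry": 0, "rz": 0.2},
    {"dx": 24, "dy": 114, "dz": 1, "rx": 0, "ry": 0, "rz": 0.3},
    {"dx": 32, "dy": 152, "dz": 1, "rx": 0, "ry": 0, "rz": 0.4},
    {"dx": 40, "dy": 190, "dz": 1, "rx": 0, "ry": 0, "rz": 0.4},
    {"dx": 48, "dy": 228, "dz": 1, "rx": 0, "ry": 0, "rz": 0.4},
    {"dx": 56, "dy": 266, "dz": 1, "rx": 0, "ry": 0, "rz": 0.4},
    {"dx": 64, "dy": 300, "dz": 1, "rx": 0, "ry": 0, "rz": 0.4},
  ],
)

```text
t: 14.88
eef_pos: [558.8, 24.2, 329.0]
tcp_rot: [-3.14, 0.001, 0.068]
ft_force: [0.4, 0.5, 0.7]
opening: 0.506
```

Run:
```python
from h import *
go(593,-78,160,.0686)
```

```text
d [ 27.2 104.2  -2.2] rot [-0.01  0.01 -0.01] dist 107.7 rows 2.58 0.02
```

Call:
play_rows(
  increments=[
    {"dx": 9, "dy": 35, "dz": -2, "rx": 0, "ry": 0, "rz": 0},
    {"dx": 18, "dy": 70, "dz": -2, "rx": 0, "ry": 0, "rz": 0},
    {"dx": 25, "dy": 95, "dz": -2, "rx": 0, "ry": 0, "rz": 0},
    {"dx": 27.2, "dy": 104.2, "dz": -2, "rx": 0, "ry": 0, "rz": 0},
    {"dx": 27.2, "dy": 104.2, "dz": -2, "rx": 0, "ry": 0, "rz": 0},
    {"dx": 27.2, "dy": 104.2, "dz": -2, "rx": 0, "ry": 0, "rz": 0},
  ],
)

```text
t: 15.38
eef_pos: [592.7, -77.6, 329.4]
tcp_rot: [-3.139, 0.004, 0.067]
ft_force: [0.6, 0.9, 0.4]
opening: 0.498
```

Run:
```python
from h import *
env.state();viewer.read_camera("wrist");c=viewer.read_camera("wrist");cv2.imwrite("pics/w9.png",c["image"][:,:,::-1]);st()
X=np.array([.9976,.0686,0]);Y=np.array([-.0686,.9976,0]);m=np.array([593.4,-78.1,87])
print(proj(c,[m+15*X+8*Y,m+15*X-8*Y,m-15*X-8*Y,m-15*X+8*Y]).round(1).tolist())
crop(c,"w9c.png",210,140,350,245,5)
```

```text
t 15.4833 grasp [592.1 -76.3 159.2] rot [-3.1394e+00  2.8000e-03  6.9000e-02] F [ 0.56 -0.01  0.64] M [ 0.04 -0.01 -0.02] op 0.499
[[272.1, 212.8], [292.7, 212.8], [292.2, 248.4], [272.4, 248.4]]
```

View pics/w9c.png

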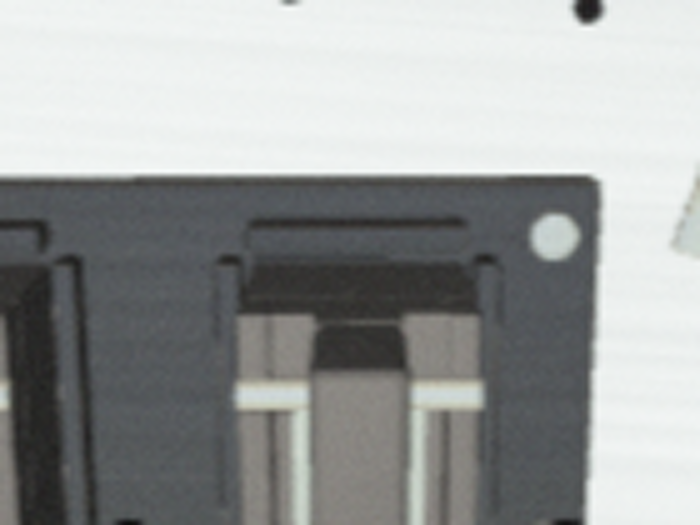

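The predicted handle corners match the view within 1 px. Descending slowly to grasp height 79, which puts the tips above the cheeks.

Call:
play_rows(
  increments=[
    {"dx": 0.6, "dy": 1.8, "dz": 15, "rx": 0, "ry": 0, "rz": 0},
    {"dx": 0.6, "dy": 1.8, "dz": 35, "rx": 0, "ry": 0, "rz": 0},
    {"dx": 0.6, "dy": 1.8, "dz": 50, "rx": 0, "ry": 0, "rz": 0},
    {"dx": 0.6, "dy": 1.8, "dz": 58, "rx": 0, "ry": 0, "rz": 0},
    {"dx": 0.6, "dy": 1.8, "dz": 60, "rx": 0, "ry": 0, "rz": 0},
    {"dx": 0.6, "dy": 1.8, "dz": 60, "rx": 0, "ry": 0, "rz": 0},
  ],
)

```text
t: 15.98
eef_pos: [593.1, -77.5, 270.1]
tcp_rot: [-3.139, 0.003, 0.07]
ft_force: [-0.0, -0.9, 0.1]
opening: 0.496
```

Run:
```python
from h import *
st();c=viewer.read_camera("wrist");cv2.imwrite("pics/w10.png",c["image"][:,:,::-1]);st();go(592.9,-78.1,79,.0686)
```

```text
t 15.9833 grasp [592.5 -77.1  99.1] rot [-3.1392  0.0035  0.07  ] F [-0.05 -0.86  0.09] M [0.03 0.01 0.01] op 0.496
t 16.0333 grasp [592.9 -77.4  99.7] rot [-3.1396e+00  2.4000e-03  6.9700e-02] F [0.41 0.16 0.33] M [ 0.01  0.   -0.02] op 0.502
d [-0.4  0.4 20.7] rot [-0.02  0.02  0.01] dist 20.7 rows 0.5 0.03
```

View pics/w10.png

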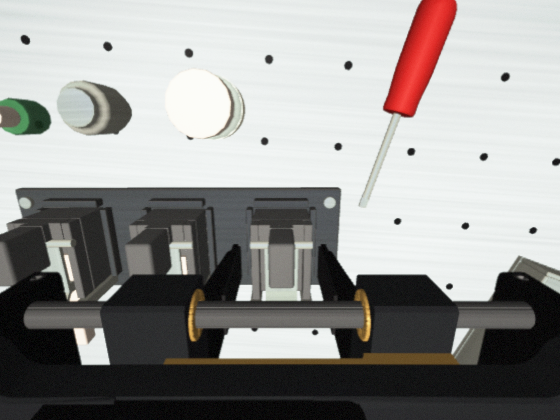

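Call:
play_rows(
  increments=[
    {"dx": -0.2, "dy": 0.5, "dz": 6, "rx": 0, "ry": 0, "rz": 0},
    {"dx": -0.2, "dy": 0.5, "dz": 12, "rx": 0, "ry": 0, "rz": 0},
    {"dx": -0.2, "dy": 0.5, "dz": 17, "rx": 0, "ry": 0, "rz": 0},
    {"dx": -0.2, "dy": 0.5, "dz": 20, "rx": 0, "ry": 0, "rz": 0},
    {"dx": -0.2, "dy": 0.5, "dz": 20.5, "rx": 0, "ry": 0, "rz": 0},
    {"dx": -0.2, "dy": 0.5, "dz": 20.5, "rx": 0, "ry": 0, "rz": 0},
  ],
)

```text
t: 16.53
eef_pos: [593.1, -78.2, 249.8]
tcp_rot: [-3.139, 0.003, 0.07]
ft_force: [-0.6, 1.1, -0.0]
opening: 0.503
```

Run:
```python
from h import *
st();c=viewer.read_camera("wrist");crop(c,"w11.png",200,200,360,330,5);st();go(592.9,-78.1,79,.0686)
```

```text
t 16.5333 grasp [592.5 -77.9  78.8] rot [-3.1394e+00  3.0000e-03  6.9600e-02] F [-0.63  1.08 -0.  ] M [0.04 0.03 0.04] op 0.503
t 16.5833 grasp [592.7 -77.9  79.1] rot [-3.1395e+00  2.5000e-03  6.9700e-02] F [ 0.15 -0.06 -0.38] M [ 0.01 -0.01 -0.04] op 0.504
d [-0.2 -0.1  0.1] rot [-0.02  0.02  0.01] dist 0.3 rows 0.01 0.03
```

View pics/w11.png

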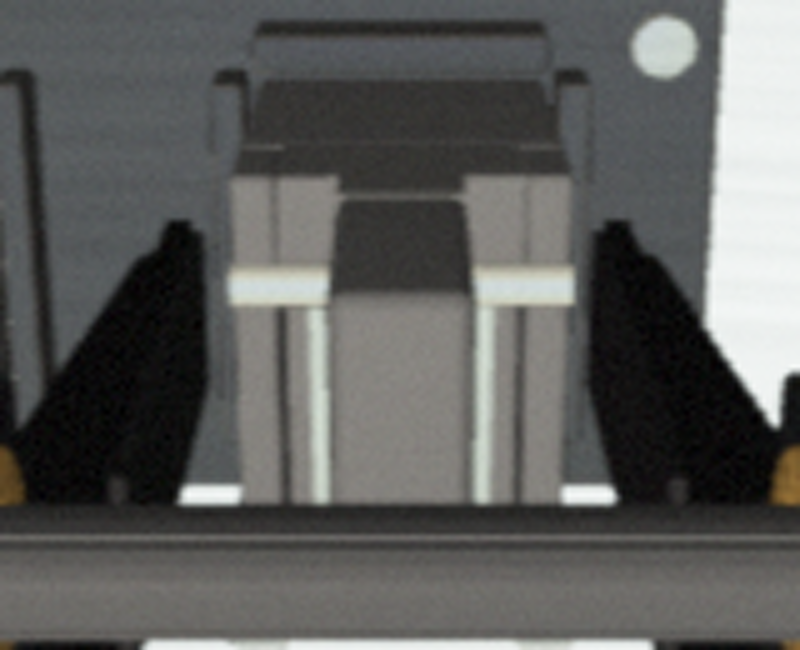

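The handle is centred, column 402 against 399. Close.

Call:
play_rows(
  fingers=0,
  increments=[
    {"dx": 0, "dy": 0.2, "dz": 0, "rx": 0, "ry": 0, "rz": 0},
    {"dx": 0, "dy": 0.2, "dz": 0, "rx": 0, "ry": 0, "rz": 0},
    {"dx": 0, "dy": 0.2, "dz": 0, "rx": 0, "ry": 0, "rz": 0},
    {"dx": 0, "dy": 0.2, "dz": 0, "rx": 0, "ry": 0, "rz": 0},
    {"dx": 0, "dy": 0.2, "dz": 0, "rx": 0, "ry": 0, "rz": 0},
    {"dx": 0, "dy": 0.2, "dz": 0, "rx": 0, "ry": 0, "rz": 0},
  ],
)

```text
t: 17.08
eef_pos: [593.1, -78.4, 250.1]
tcp_rot: [-3.14, 0.002, 0.07]
ft_force: [0.5, 0.6, 0.5]
opening: 0.168
```

Call:
play_rows(
  increments=[
    {"dx": 0, "dy": 0, "dz": 0, "rx": 0, "ry": 0, "rz": 0},
    {"dx": 0, "dy": 0, "dz": -2, "rx": 0, "ry": 0, "rz": 0},
    {"dx": 0, "dy": 0, "dz": -5, "rx": 0, "ry": 0, "rz": 0},
    {"dx": 0, "dy": 0, "dz": -8, "rx": 0, "ry": 0, "rz": 0},
    {"dx": 0, "dy": 0, "dz": -10, "rx": 0, "ry": 0, "rz": 0},
    {"dx": 0, "dy": 0, "dz": -10, "rx": 0, "ry": 0, "rz": 0},
  ],
)

```text
t: 17.58
eef_pos: [593.2, -78.4, 260.7]
tcp_rot: [-3.14, 0.002, 0.07]
ft_force: [-1.1, 0.3, -2.5]
opening: 0.165
```

Run:
```python
from h import *
st();go(592.9,-78.1,180,.0686)
```

```text
t 17.5833 grasp [592.8 -78.1  89.7] rot [-3.1397e+00  2.0000e-03  6.9700e-02] F [-1.07  0.28 -2.49] M [ 0.07 -0.01 -0.01] op 0.165
d [ -0.4  -0.5 -90.3] rot [-0.02  0.02  0.01] dist 90.3 rows 2.17 0.02
```

Gripped and lifted, Fz −2.5 N. Lift to 180 and carry to the tray.

Call:
play_rows(
  increments=[
    {"dx": 0, "dy": 0, "dz": -20, "rx": 0, "ry": 0, "rz": 0},
    {"dx": 0, "dy": 0, "dz": -45, "rx": 0, "ry": 0, "rz": 0},
    {"dx": 0, "dy": 0, "dz": -70, "rx": 0, "ry": 0, "rz": 0},
    {"dx": 0, "dy": 0, "dz": -85, "rx": 0, "ry": 0, "rz": 0},
    {"dx": 0, "dy": 0, "dz": -90, "rx": 0, "ry": 0, "rz": 0},
    {"dx": 0, "dy": 0, "dz": -90, "rx": 0, "ry": 0, "rz": 0},
  ],
)

```text
t: 18.08
eef_pos: [593.2, -78.6, 351.6]
tcp_rot: [-3.14, 0.0, 0.07]
ft_force: [-0.5, -0.4, -2.7]
opening: 0.164
```

Run:
```python
from h import *
st();go(509.7,-338.3,150,-.288)
```

```text
t 18.0833 grasp [593.2 -78.3 180.6] rot [-3.1403e+00  2.0000e-04  6.9700e-02] F [-0.47 -0.37 -2.67] M [ 0.07 -0.02  0.03] op 0.164
d [-101.4  253.3   30.3] rot [-0.01  0.    3.42] dist 274.6 rows 6.58 2.86
```

Call:
play_rows(
  increments=[
    {"dx": -12, "dy": 30, "dz": 4, "rx": 0, "ry": 0, "rz": 0.4},
    {"dx": -25, "dy": 62, "dz": 8, "rx": 0, "ry": 0, "rz": 0.9},
    {"dx": -38, "dy": 95, "dz": 12, "rx": 0, "ry": 0, "rz": 1.4},
    {"dx": -51, "dy": 127, "dz": 16, "rx": 0, "ry": 0, "rz": 1.9},
    {"dx": -64, "dy": 160, "dz": 20, "rx": 0, "ry": 0, "rz": 2.4},
    {"dx": -77, "dy": 192, "dz": 24, "rx": 0, "ry": 0, "rz": 2.9},
    {"dx": -90, "dy": 225, "dz": 28, "rx": 0, "ry": 0, "rz": 3.2},
    {"dx": -101, "dy": 253, "dz": 30, "rx": 0, "ry": 0, "rz": 3.42},
  ],
)

```text
t: 18.75
eef_pos: [508.9, -339.8, 319.2]
tcp_rot: [-3.139, 0.003, -0.291]
ft_force: [0.2, -1.0, -1.8]
opening: 0.167
```

Run:
```python
from h import *
viewer.read_camera("wrist");viewer.read_camera("wrist");c=viewer.read_camera("wrist");cv2.imwrite("pics/w12.png",c["image"][:,:,::-1]);st();go(509.7,-338.3,80,-.288)
```

```text
t 18.9 grasp [ 508.6 -339.2  148.3] rot [-3.1394  0.0032 -0.2917] F [ 0.48  0.9  -1.6 ] M [ 0.09  0.05 -0.01] op 0.166
d [ 0.5 -1.4 68.4] rot [-0.02  0.03 -0.04] dist 68.4 rows 1.64 0.04
```

View pics/w12.png

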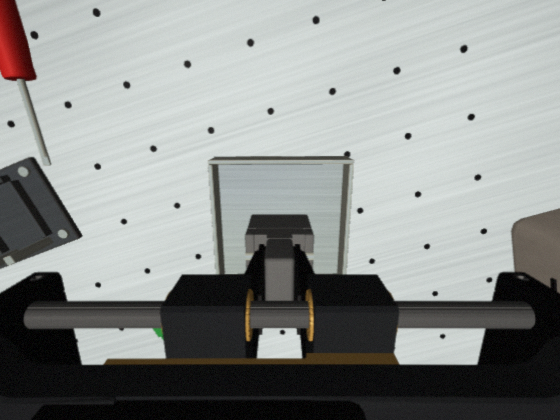

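The clip hangs upright and is centred over the tray, columns 209–353 against 280. Lowering.

Call:
play_rows(
  increments=[
    {"dx": 0.5, "dy": -1, "dz": 20, "rx": 0, "ry": 0, "rz": 0},
    {"dx": 0.5, "dy": -1, "dz": 40, "rx": 0, "ry": 0, "rz": 0},
    {"dx": 0.5, "dy": -1, "dz": 55, "rx": 0, "ry": 0, "rz": 0},
    {"dx": 0.5, "dy": -1, "dz": 64, "rx": 0, "ry": 0, "rz": 0},
    {"dx": 0.5, "dy": -1, "dz": 69, "rx": 0, "ry": 0, "rz": 0},
    {"dx": 0.5, "dy": -1, "dz": 70, "rx": 0, "ry": 0, "rz": 0},
    {"dx": 0.5, "dy": -1, "dz": 70, "rx": 0, "ry": 0, "rz": 0},
  ],
)

```text
t: 19.48
eef_pos: [509.9, -338.4, 249.4]
tcp_rot: [-3.139, 0.003, -0.291]
ft_force: [-0.6, 0.1, -1.8]
opening: 0.169
```

Call:
play_rows(
  increments=[
    {"dx": 0, "dy": 0, "dz": 1, "rx": 0, "ry": 0, "rz": 0},
    {"dx": 0, "dy": 0, "dz": 2, "rx": 0, "ry": 0, "rz": 0},
    {"dx": 0, "dy": 0, "dz": 2, "rx": 0, "ry": 0, "rz": 0},
  ],
)

```text
t: 19.73
eef_pos: [509.9, -338.4, 247.9]
tcp_rot: [-3.14, 0.003, -0.291]
ft_force: [-0.7, 0.4, -2.8]
opening: 0.167
```

Run:
```python
from h import *
st()
```

```text
t 19.7333 grasp [ 509.6 -338.    76.9] rot [-3.1397e+00  2.5000e-03 -2.9110e-01] F [-0.72  0.37 -2.85] M [ 0.07 -0.02 -0.  ] op 0.167
```

Call:
play_rows(
  increments=[
    {"dx": 0, "dy": 0, "dz": 0.7, "rx": 0, "ry": 0, "rz": 0},
    {"dx": 0, "dy": 0, "dz": 1.4, "rx": 0, "ry": 0, "rz": 0},
    {"dx": 0, "dy": 0, "dz": 1.4, "rx": 0, "ry": 0, "rz": 0},
  ],
)

```text
t: 19.98
eef_pos: [510.0, -338.5, 246.7]
tcp_rot: [-3.14, 0.002, -0.291]
ft_force: [-0.4, 0.1, -1.7]
opening: 0.166
```

Call:
play_rows(
  increments=[
    {"dx": 0, "dy": 0, "dz": 0.5, "rx": 0, "ry": 0, "rz": 0},
    {"dx": 0, "dy": 0, "dz": 0.8, "rx": 0, "ry": 0, "rz": 0},
    {"dx": 0, "dy": 0, "dz": 0.8, "rx": 0, "ry": 0, "rz": 0},
  ],
)

```text
t: 20.23
eef_pos: [510.1, -338.5, 246.6]
tcp_rot: [-3.14, 0.001, -0.291]
ft_force: [-0.3, 0.9, 6.3]
opening: 0.164
```

Contact with the tray floor, Fz rose to +6. Release and lift.

Call:
play_rows(
  fingers=0.5,
  increments=[
    {"dx": 0, "dy": 0, "dz": -0.2, "rx": 0, "ry": 0, "rz": 0},
    {"dx": 0, "dy": 0, "dz": -0.2, "rx": 0, "ry": 0, "rz": 0},
    {"dx": 0, "dy": 0, "dz": -0.2, "rx": 0, "ry": 0, "rz": 0},
    {"dx": 0, "dy": 0, "dz": -0.2, "rx": 0, "ry": 0, "rz": 0},
    {"dx": 0, "dy": 0, "dz": -0.2, "rx": 0, "ry": 0, "rz": 0},
    {"dx": 0, "dy": 0, "dz": -0.2, "rx": 0, "ry": 0, "rz": 0},
  ],
)

```text
t: 20.73
eef_pos: [510.1, -338.5, 246.7]
tcp_rot: [-3.14, 0.002, -0.291]
ft_force: [-0.0, -0.4, -1.2]
opening: 0.485
```

Call:
play_rows(
  increments=[
    {"dx": 0, "dy": 0, "dz": -10, "rx": 0, "ry": 0, "rz": 0},
    {"dx": 0, "dy": 0, "dz": -30, "rx": 0, "ry": 0, "rz": 0},
    {"dx": 0, "dy": 0, "dz": -60, "rx": 0, "ry": 0, "rz": 0},
    {"dx": 0, "dy": 0, "dz": -95, "rx": 0, "ry": 0, "rz": 0},
    {"dx": 0, "dy": 0, "dz": -130, "rx": 0, "ry": 0, "rz": 0},
    {"dx": -20, "dy": 0, "dz": -150, "rx": 0, "ry": 0, "rz": 0},
    {"dx": -40, "dy": 0, "dz": -150, "rx": 0, "ry": 0, "rz": 0},
    {"dx": -40, "dy": 0, "dz": -150, "rx": 0, "ry": 0, "rz": 0},
  ],
)

```text
t: 21.4
eef_pos: [469.7, -326.2, 399.0]
tcp_rot: [-3.141, 0.0, -0.291]
ft_force: [-0.0, -0.3, 0.1]
opening: 0.502
```

Run:
```python
from h import *
viewer.read_camera("wrist");c=viewer.read_camera("wrist");cv2.imwrite("pics/w13.png",c["image"][:,:,::-1]);st()
t=viewer.read_camera("top");crop(t,"t13.png",100,170,460,300,2)
s=viewer.read_camera("scene");crop(s,"s13.png",120,170,450,300,2)
```

```text
t 21.5 grasp [ 471.6 -327.   226.7] rot [-3.1405e+00  5.0000e-04 -2.9170e-01] F [-0.6  -0.03  0.32] M [ 0.02  0.01 -0.02] op 0.5
```

View pics/w13.png

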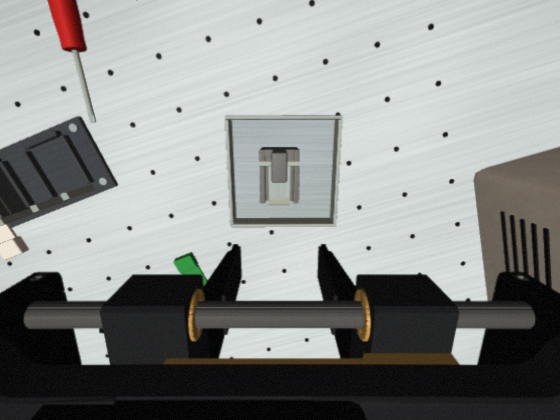

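View pics/t13.png

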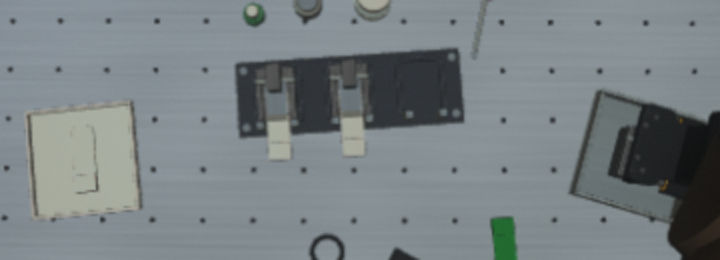

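View pics/s13.png

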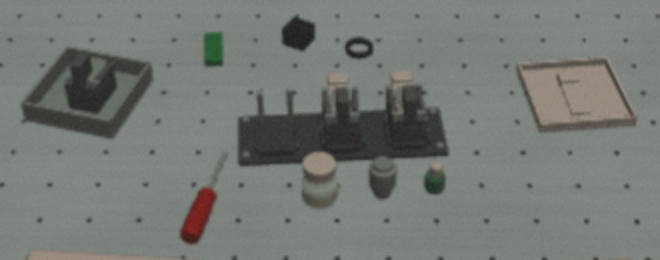

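The clip stands upright in the tray at wrist px (280,175). The card lies flat in the dish, two sound clips with their cards remain in the jig, and the bystanders look unmoved. Before handing in, I'll check the sound cards numerically in the top view.

Run:
```python
from h import *
c=viewer.read_camera("top");a=cv2.imread("pics/top0.png")[:,:,::-1].astype(int)
d=np.abs(c["image"].astype(int)-a).max(2)
for n,(x0,y0,x1,y1) in dict(sound_L=(222,195,256,255),sound_M=(262,195,293,255),weakR=(298,195,330,255),vial_obj_jar=(215,155,300,185),driver=(330,135,360,200),ring=(250,285,278,310),filt=(288,290,316,318),green=(342,275,362,315)).items(): print(n,(d[y0:y1,x0:x1]>40).sum(),d[y0:y1,x0:x1].max())
st(); print(env.job_done())
```

```text
sound_L 0 14
sound_M 1 42
weakR 258 108
vial_obj_jar 0 14
driver 0 13
ring 0 13
filt 0 13
green 0 13
t 21.65 grasp [ 472.2 -327.1  225.4] rot [-3.1398e+00  1.9000e-03 -2.9110e-01] F [-0.38 -0.22  0.08] M [0.04 0.01 0.02] op 0.496
the job is handed in; nothing more can be done
None
```

I found the weak clip, laid its card flat in the white dish, stood the clip upright in the steel tray, and handed the job in at about 21.7 s. No verdict was reported.

- **Finding the weak clip:** The middle card held without sliding at a pull of about 6.5 N, about 8 N with the vertical force, so that clip is sound. The right-hand card (y = −85 mm nest) slid at about 1–2.6 N, so that clip is the weak one. I did not tug the left-hand card. The right-hand one had already let go and only one clip is weak.
- **Order of work:** I drew the right-hand card straight out by about 66 mm with its clip still in the nest. I released it just above the dish floor, and only then lifted the clip out and set it down in the tray.
- **Last checks:** The wrist, top and scene views show the card flat in the dish, the clip upright in the tray, and the gripper clear of everything at near-zero force. Comparing the top view with the start, the left clip and card, all the bystanders and the green look-alike are unchanged. The middle clip differs by a single pixel, within its 1.5 mm nest play.
- **Disagreements:** The sliding force I read was at or below the low end of the stated 2–4.5 N, and the force reading carries about 1 N of noise. One approach ended about 4 mm off because the arm was still settling, and I corrected it before gripping.

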